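# Tighten the rack clamp's recessed nut with the long socket key

### The arm

A 7-joint arm with a two-finger parallel gripper is mounted at the origin on the work surface. World frame = base frame: x ahead of the robot, y to its left, z up, the work surface at z = 0. Lengths are in m, angles in rad, forces in N, time in s.
With the tool pointing down it reaches from about 0.425 to 0.875 m from the base axis. Payload 4.7 kg.
Tool frame: the origin (TCP) lies between the finger pads; the fingertips stand 25 mm ahead of it and the grasp point (between the pads) lies 6 mm ahead of it; z points along the fingers, y is the direction in which the jaws open and shut (so a half turn about z gives the same grasp; the last joint's range is limited). The gripper opens to 87 mm and grips with 3 to 60 N. Pads are 19 mm wide; open, the fingers measure 117 mm over their backs; the gripper's body (75 mm by 190 mm) begins 51 mm behind the grasp point.
Start: joints at [-1.254, 0.321, -0.07, 1.45, 0.023, 1.371, -0.057], TCP at [0.194, 0.62, 0.248] pointing down, gripper open.
Joint ranges: [-2.86, 2.86], [-0.3, 2.09], [-1.38, 1.24], [0.06, 2.45], [-1.56, 4.7], [0.09, 2.05], [-2.69, 2.69]. Speed limits (rad/s): [2.57, 2.57, 3.14, 3.14, 3.14, 3.14, 3.14].

### API

Orientations are given as a unit quaternion [x, y, z, w].
In Python, from rig import monitor, get_image, calibration, ctrl, finder gives the robot as it stands.
- The arm moves only by the tool move_arm, never from a script. Its argument "plan" is a list of rows, each a list of 7 numbers: the shift along the tool's x, y, z in cm, then the turn, a rotation vector about the tool's x, y, z in degrees, then the opening in per cent of the stroke, from 0 (shut) to 100 (fully open). In form: [[x, y, z, ax, ay, az, fingers], ...]. A call has 1 to 5 rows; each row is the pose to reach, as a shift and turn from the pose commanded when the call began, along the tool's axes at that moment; what a row does not reach only later rows make up. A row lasts 1/10 s, in which the tool goes at most 50 mm and 8.59 degrees, less where a joint would pass 70% of its speed; a pose out of reach is approached as far as the arm can. A call with a gripper value outside its range is refused whole. The fingers move at their own pace and stop on an object; "newtons" is the grip in N (left out, the last holds). Time passes only in rows, so rows that repeat a pose let the fingers close. It gives the time, the measured TCP pose, the force and the opening at its end, in the units of the state.
- monitor.sense(): the state, without advancing time (a new reading comes with each control period).
- get_image(name): name is "scene" or "top" or "wrist"; returns the picture (400x640x3 uint8, red, green, blue); there is no depth.
- calibration(name): a dict with "intrinsics" (3x3 intrinsics, pixels), "R" (3x3) and "t" (3): a world point X has camera coordinates R X + t. Camera axes: x right, y down, z forward; pixel columns grow to the right and rows downward; lengths in m; the calibration is good to about 2 mm. A picture is of the moment at which its call begins: read the wrist's pose just before it. calibration takes no time and is no camera call; for the wrist camera it gives the pose at the moment of the call.
- ctrl.close_job(): hands the job in, once; it reports no verdict.
Trained networks look in the newest picture that a camera, given by its name, has taken for a name from the list of things; names that differ only in an ending like _2 or _b are one class to them, and where a whole thing is asked for, a point or a joint stands for the part that bears it (a point fixed in the world has none). Each returns a list of dicts, best first, with "confidence" (0 to 1); they miss things now and then, are a little off and sometimes report something else, mostly with a low value. They report only what shows in the picture. A call takes as long as a camera call. They do not tell look-alikes from the thing itself.
- finder.masks_of(camera, query): "mask" (400x640 bool, what is visible of it).
- finder.mark_of(camera, query): "xyz" ([x, y, z] in m, in world coordinates, good to about 4 mm: a listed point, or the origin of a listed thing).
The state is a dict: "time_s": time; "joints": joint angles; "qvel": joint speeds; "tau": joint torques, N m; "position": TCP position; "eef_rot": TCP orientation; "ft_force": force on the tool from outside, world axes, zero at the start; "wrist_torque": the same for the moment, N m; "width": opening from 0.0 (shut) to 1.0 (fully open).
Only numpy, scipy, OpenCV 4.12 (cv2) and the standard library are available. Lean on these libraries where they do the work, as an engineer would, in place of code of your own. Each camera call takes 0.05 s, during which the arm holds its last target.

### The job

The clamp that holds the chrome rack to the counter edge has worked loose. Take the long T-handled socket key from the square organizer, feel its socket down over the nut at the bottom of the clamp's deep bore, and tighten the nut clockwise until it is firm, at about 0.3 newton metres on the key, without leaning hard on it or overtightening. Then draw the key out and stand it back in the same compartment of the organizer, leaving everything else where it is.

Things in the scene. Friction and masses are not known exactly. Their poses are not given: they have to be found in the camera images.
- key: Plain steel T-handled square-socket key, 0.32 to 0.46 kg, 163 mm tall, upright in a compartment of the organizer. Origin: centre of the socket's mouth, its lower end; z runs up the shaft, x along the crossbar. Socket: tube 25 mm square outside, 32 mm over its rounded corners, 26 mm tall; cavity 17.8 mm square, 18.5 mm deep, sides along x and y. Above: round shaft 13 mm thick, with a collar 26 mm wide at 116 to 126 mm.
- key_head (a point): Centre of the key's flat-sided head, the place to grip, on the shaft's axis 151 mm above the socket's mouth: 40 mm along the key's x, 14 mm along its y (close the jaws along y), 24 mm tall; a 10 mm round crossbar 104 mm long passes through it along x.
- clamp: Grey cast clamp on the counter's far edge, fixed, joined to the chrome rack on its right. Origin: on the bore's axis, level with the counter top; z up. An upright round boss 50 mm thick just beyond the edge has a vertical bore 34 mm wide: rim 94 mm, flat floor 19 mm above the counter. With its mouth on that floor, over the nut, the key is seated; press it only lightly (under 15 N) till then.
- bore_mouth (a point): Centre of the bore's mouth, at the boss's rim, 94 mm above the counter.
- nut_top (a point): Centre of the nut's top, 35.7 mm above the counter, on the bore's axis. Square steel nut, 16 mm across flats, 14 mm tall on the bore's floor, with a round cone 2.5 mm tall on top that centres a socket; its angle is not given. A socket that does not match it rests on its corners, 14 mm short of seated, and drops when turned to match (every quarter turn, about 0.12 rad of play each way).
- bolt (a joint): Rise in m of the draw bolt that hangs from the nut and holds the lower jaw: 0 when the jaw is home against the counter's underside, -0.00053 to -0.00011 at the start. The nut raises it 1.75 mm per turn, clockwise from above, too little to be read well (noise 0.3 mm): go by the torque. Up to home (0.4 to 1.9 rad from the start) the nut drags about 0.12 N m; it stays where it is left.
- pad (a joint): Squeeze of the lower jaw's rubber in m, from the nut's tightness; 0.00025 per N m, also too little to be read. Once the nut is home the torque on the key climbs steeply, about 0.1 N m per 0.1 rad of turn. Firm is 0.22 N m or more on the key (aim for 0.32); 0.48 is overtight. On release the torque goes and the nut stays home.
- organizer: Square white plastic organizer, fixed, 85 mm square and 80 mm tall, its flip-top hanging open down one side. Origin: centre of its underside, z up. Walls 3 mm; four square compartments 38 mm wide, centred 20.5 mm either way from the middle along its x and y, their floors 3 mm above the counter. One holds the key, two hold spice tubes, one is empty.
- spice_a: Spice tube with a flip cap, 33 mm thick, 92 mm tall, standing in an organizer compartment; leave alone. Origin: centre of its underside.
- spice_b: Another spice tube like the first, in another compartment; leave alone. Origin: centre of its underside.
- mug: White ceramic mug, 80 mm wide, 92 mm tall, on the counter; leave alone. Origin: centre of its underside.
- dabba: Round steel masala dabba, 134 mm wide, 62 mm tall, on the counter; leave alone. Origin: centre of its underside.
- tong: Bamboo mini tong, 155 mm long, 14 mm high, lying on the counter; leave alone. Origin: centre of its underside.
- mill: Dark wooden pepper mill, 52 mm wide, 115 mm tall; leave alone. Origin: centre of its underside.
- bowl: Small blue ceramic bowl, 110 mm wide, 45 mm tall; leave alone. Origin: centre of its underside.
There are look-alikes about, which are no part of the job. Of the things that look like the key, the middle-sized one is meant.

How it is judged:
By the outcome, as a careful person would: the job done as asked, in the order asked, and still so for the second after the job is handed in, with the robot touching nothing.
It also fails if it takes over 64 s, if anything falls off the work surface, if the arm or the gripper's body presses on something with over 40 N, if the wrist force passes 120 N, or if a joint passes its speed limit or range.

## Working session

There is one attempt and no reset: what is moved stays moved. The work goes in short steps, Python scripts to look and compute and a tool call to move; the robot and the scene stay as the last step left them, time stands still between calls to the robot, and variables do not carry over. Pictures are saved under pics/ and viewed, and the job is handed in when it is done.

Besides the shell and the picture viewer there is one more tool, called as name(argument=value, ...), one argument or row to a line, values as JSON. move_arm: Moves the arm, as the interface text tells. Its arguments: {"type":"object","properties":{"plan":{"type":"array","items":{"type":"array","items":{"type":"number"}}},"newtons":{"type":"number"}},"required":["plan"]}

```bash
mkdir -p pics; ls; python3 - <<'E'
from rig import monitor, get_image, calibration, ctrl, finder
import cv2
s=monitor.sense(); print(s)
for n in ("scene","top"):
    cv2.imwrite(f"pics/{n}0.png",get_image(n)[:,:,::-1])
    for q in ("key","key_head","bore_mouth","organizer","nut_top"):
        for d in finder.mark_of(n,q): print(n,q,d)
    c=calibration(n);print(c)
E
```

```text
pics
{'time_s': 0.0, 'joints': array([-1.25391419,  0.32180275, -0.07009259,  1.45169411,  0.02260748,
        1.37079147, -0.05689553]), 'qvel': array([-1.63548346e-03,  3.34325242e-04, -1.14886405e-03,  1.28466665e-03,
       -1.74610171e-05, -7.08677702e-04, -1.40143431e-03]), 'tau': array([ 4.11750925e-04, -4.91276872e+01, -4.03775359e-01, -3.12528992e+01,
       -6.39540888e-02,  4.35813633e-02,  1.71979000e-04]), 'position': array([0.19370527, 0.61992812, 0.24646509]), 'eef_rot': array([ 1.50791413e-01,  9.88565142e-01, -9.49805536e-04, -9.21260397e-05]), 'ft_force': array([0.09913015, 0.09489427, 1.12830623]), 'wrist_torque': array([ 0.00459734, -0.0422358 ,  0.03775438]), 'width': 1.0006106296575645}
scene key {'xyz': [0.434, 0.6122, -0.0036], 'confidence': 0.61}
scene key {'xyz': [0.4736, 0.4277, 0.0014], 'confidence': 0.51}
scene key_head {'xyz': [0.476, 0.4305, 0.107], 'confidence': 0.86}
scene key_head {'xyz': [0.4292, 0.6097, 0.2056], 'confidence': 0.84}
scene key_head {'xyz': [0.4493, 0.3092, 0.1585], 'confidence': 0.74}
scene bore_mouth {'xyz': [0.5899, -0.1406, 0.096]
[... 928 characters left out ...]
_head {'xyz': [0.4286, 0.6126, 0.2072], 'confidence': 0.59}
top key_head {'xyz': [0.4501, 0.3033, 0.1532], 'confidence': 0.49}
top bore_mouth {'xyz': [0.588, -0.1348, 0.0987], 'confidence': 0.88}
top organizer {'xyz': [0.4802, 0.2949, 0.0007], 'confidence': 0.9}
top nut_top {'xyz': [0.5921, -0.1368, 0.0302], 'confidence': 0.76}
{'intrinsics': array([[389.87949002,   0.        , 326.79750367],
       [  0.        , 389.87949002, 190.23790586],
       [  0.        ,   0.        ,   1.        ]]), 'R': array([[ 0.15964428, -0.98716514,  0.0043236 ],
       [-0.96338134, -0.15675077, -0.21754445],
       [ 0.21543003,  0.03056445, -0.97604084]]), 't': array([0.10572957, 0.48926612, 1.05552736])}
```

View pics/scene0.png

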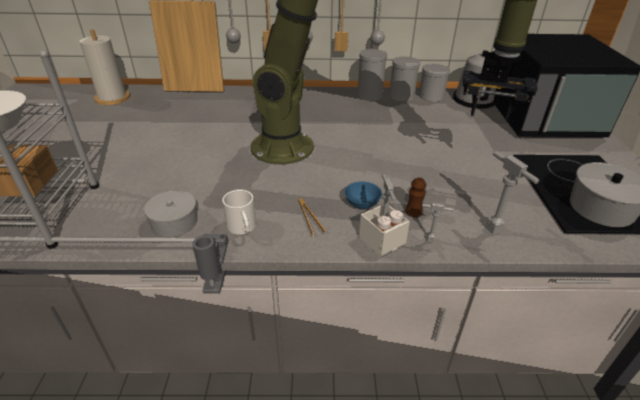

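View pics/top0.png

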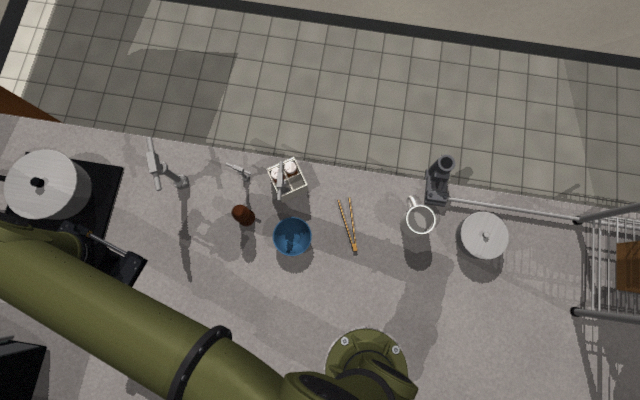

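```bash
python3 - <<'E'
import cv2,numpy as np
a=cv2.imread('pics/scene0.png')[150:270,320:560]; b=cv2.imread('pics/top0.png')[130:230,130:330]
a=cv2.resize(a,(720,360),interpolation=cv2.INTER_CUBIC); 
b=cv2.resize(b[:, 80:],(720,600),interpolation=cv2.INTER_CUBIC)
cv2.imwrite('pics/c1.png',a); cv2.imwrite('pics/c2.png',b)
E
```

```text
(no output)
```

View pics/c1.png

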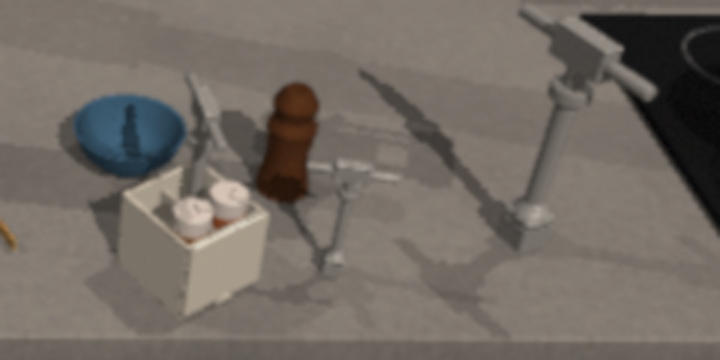

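View pics/c2.png

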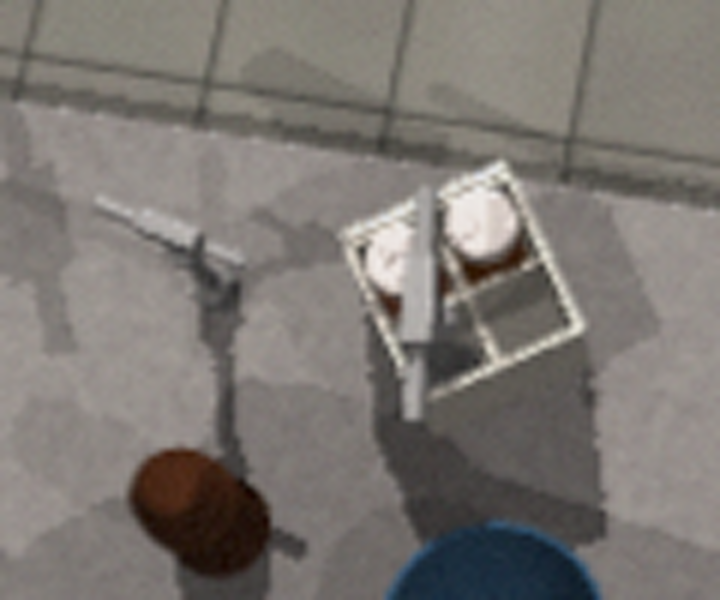

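```bash
cat > h.py <<'E'
import numpy as np, cv2
from rig import monitor, get_image, calibration, ctrl, finder
from scipy.spatial.transform import Rotation as Rn
def ray(cal,uv,z):
    K,R,t=np.array(cal['intrinsics']),np.array(cal['R']),np.array(cal['t'])
    d=R.T@np.linalg.inv(K)@np.array([uv[0],uv[1],1.]); c=-R.T@t
    return c+d*(z-c[2])/d[2]
def proj(cal,X):
    p=np.array(cal['R'])@X+np.array(cal['t']); p=np.array(cal['intrinsics'])@p; return p[:2]/p[2]
def st():
    s=monitor.sense(); R=Rn.from_quat(s['eef_rot']); 
    m=R.as_matrix()
    print('t',round(s['time_s'],2),'p',np.round(s['position'],4),'z',np.round(m[:,2],4),'yawY',round(np.degrees(np.arctan2(m[1,1],m[0,1])),2),'F',np.round(s['ft_force'],2),'T',np.round(s['wrist_torque'],3),'w',round(s['width'],3),'q',np.round(s['joints'],2))
    return s,m
E
python3 - <<'E'
from h import *
c=calibration('top'); s,m=st(); print(m)
f=lambda p:(p[0]/6+210,p[1]/6+130)
a=ray(c,f((428,188)),.154);b=ray(c,f((412,415)),.154);print(a,b,(a+b)/2,np.linalg.norm(a-b),np.degrees(np.arctan2(*(a-b)[1::-1])))
for p in [(345,235),(503,165),(582,325),(425,395)]: print(ray(c,f(p),.08))
E
```

```text
t 0.6 p [0.1939 0.6204 0.2476] z [ 1.e-04  1.e-04 -1.e+00] yawY 72.65 F [-0.91  0.32  0.13] T [ 0.019 -0.075 -0.004] w 0.998 q [-1.25  0.32 -0.07  1.45  0.02  1.37 -0.06]
[[-9.54503771e-01  2.98198835e-01  8.35121311e-05]
 [ 2.98198840e-01  9.54503771e-01  5.52712409e-05]
 [-6.32308245e-05  7.76598284e-05 -9.99999995e-01]]
[0.50140343 0.30967405 0.154     ] [0.40085455 0.29774476 0.154     ] [0.45112899 0.3037094  0.154     ] 0.10125405353506592 6.766040843082768
[0.49330084 0.35587442 0.08      ]
[0.53885617 0.28901466 0.08      ]
[0.46845023 0.2390578  0.08      ]
[0.42414278 0.30480422 0.08      ]
```

move_arm(
  plan=[
    [-3.8,-2.5,-1,0,0,-4,100],
    [-7.6,-5,-2,0,0,-8,100],
    [-11.4,-7.5,-3,0,0,-12,100],
    [-15.2,-10,-3,0,0,-18,100],
    [-19,-12.6,-3,0,0,-24,100],
  ],
)

```text
time_s: 1.1
position: [0.3388, 0.4422, 0.2783]
eef_rot: [-0.06, 0.998, 0.001, 0.0]
ft_force: [0.8, 0.6, 0.5]
width: 0.999
```

```bash
python3 - <<'E'
from h import *
s,m=st()
d=np.array([.451,.3035,.26])-s['position'];print(m.T@d*100)
E
```

```text
t 1.1 p [0.3388 0.4422 0.2783] z [ 9.0e-04  1.4e-03 -1.0e+00] yawY 96.91 F [0.75 0.62 0.52] T [ 0.038 -0.106  0.009] w 0.999 q [-0.98  0.11  0.01  1.64 -0.    1.39  0.73]
[ -9.47384469 -15.12289353   1.82010335]
```

move_arm(
  plan=[
    [-2.5,-4,0.5,0,0,0,100],
    [-5,-8,1,0,0,0,100],
    [-7.5,-12,1.5,0,0,0,100],
    [-9.5,-15.1,1.8,0,0,0,100],
    [-9.5,-15.1,1.8,0,0,0,100],
  ],
)

```text
time_s: 1.6
position: [0.4536, 0.2982, 0.2595]
eef_rot: [-0.053, 0.999, -0.001, 0.001]
ft_force: [0.2, 0.4, 0.1]
width: 1.005
```

```bash
python3 - <<'E'
from h import *
s,m=st()
c=calibration('wrist');im=get_image('wrist');cv2.imwrite('pics/w1.png',im[:,:,::-1]);print(c)
for q in('key_head','key','organizer'):print(q,finder.mark_of('wrist',q))
print(proj(c,np.array([.451,.3035,.154])))
E
```

```text
t 1.6 p [0.4536 0.2982 0.2595] z [ 0.0018 -0.0026 -1.    ] yawY 96.05 F [0.22 0.38 0.11] T [ 0.06  -0.004  0.015] w 1.005 q [-0.79  0.09  0.17  1.71 -0.01  1.35  1.06]
{'intrinsics': array([[287.40851226,   0.        , 314.58886349],
       [  0.        , 287.40851226, 206.71107476],
       [  0.        ,   0.        ,   1.        ]]), 'R': array([[-0.10547292,  0.99441918, -0.00243924],
       [ 0.96199732,  0.10265476,  0.25302799],
       [ 0.25186629,  0.02434106, -0.96745588]]), 't': array([-0.24880014, -0.50131556,  0.28038953])}
key_head [{'xyz': [0.4533, 0.3038, 0.1553], 'confidence': 0.97}, {'xyz': [0.4774, 0.4274, 0.1145], 'confidence': 0.7}]
key [{'xyz': [0.45, 0.3021, 0.0037], 'confidence': 0.89}, {'xyz': [0.4319, 0.6123, 0.0015], 'confidence': 0.85}, {'xyz': [0.4737, 0.4262, -0.0045], 'confidence': 0.66}, {'xyz': [0.4517, 0.3062, 0.1533], 'confidence': 0.21}]
organizer [{'xyz': [0.4803, 0.3005, -0.0003], 'confidence': 0.92}]
[320.35359662 209.748521  ]
```

View pics/w1.png

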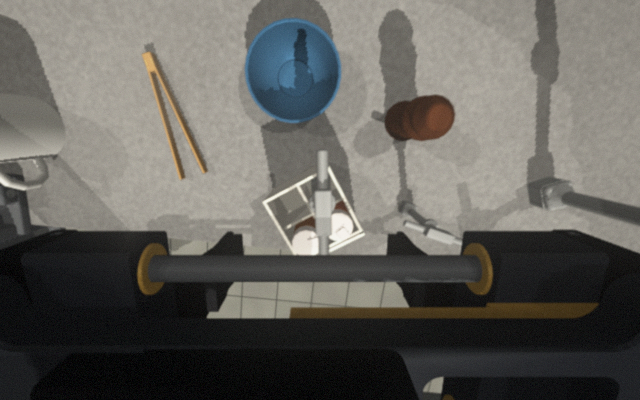

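```bash
python3 - <<'E'
from h import *
a=cv2.imread('pics/w1.png')[140:265,250:395]
cv2.imwrite('pics/c3.png',cv2.resize(a,None,fx=4.8,fy=4.8,interpolation=cv2.INTER_CUBIC))
E
```

```text
(no output)
```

View pics/c3.png

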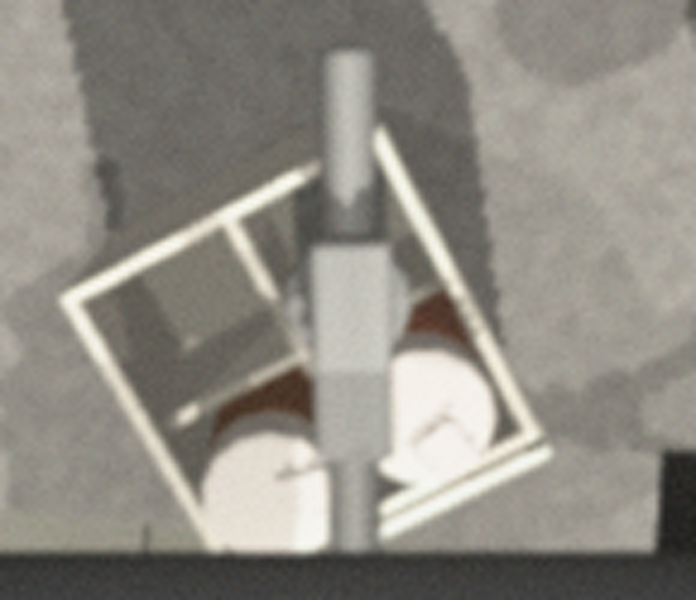

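```bash
python3 - <<'E'
from h import *
c=calibration('wrist');s,m=st()
f=lambda p:(p[0]/4.8+250,p[1]/4.8+140)
a=ray(c,f((350,50)),.154);b=ray(c,f((355,545)),.154);h=ray(c,f((351,310)),.166)
print(a,b,h,np.degrees(np.arctan2(*(b-a)[1::-1])), a+(b-a)/np.linalg.norm(b-a)*.052)
E
```

```text
t 1.8 p [0.4486 0.306  0.2597] z [-2.e-04  9.e-04 -1.e+00] yawY 96.77 F [-0.41  0.04 -0.26] T [-0.012 -0.001  0.036] w 0.997 q [-0.79  0.09  0.16  1.71 -0.01  1.35  1.05]
[0.39463011 0.30743265 0.154     ] [0.48660688 0.32000416 0.154     ] [0.43788616 0.31271391 0.166     ] 7.783034951408969 [0.44615108 0.3144746  0.154     ]
```

```bash
python3 - <<'E'
from h import *
s,m=st()
c=calibration('wrist');im=get_image('wrist');cv2.imwrite('pics/w2.png',im[:,:,::-1])
print(finder.mark_of('wrist','key_head'))
import pickle;pickle.dump(c,open('cw2.pkl','wb'))
a=im[140:265,250:395,::-1]
cv2.imwrite('pics/c4.png',cv2.resize(a,None,fx=4.8,fy=4.8,interpolation=cv2.INTER_CUBIC));st()
E
```

```text
t 1.8 p [0.4486 0.306  0.2597] z [-2.e-04  9.e-04 -1.e+00] yawY 96.77 F [-0.41  0.04 -0.26] T [-0.012 -0.001  0.036] w 0.997 q [-0.79  0.09  0.16  1.71 -0.01  1.35  1.05]
[{'xyz': [0.4535, 0.3043, 0.1515], 'confidence': 0.95}, {'xyz': [0.4762, 0.4301, 0.1133], 'confidence': 0.87}]
t 1.9 p [0.4485 0.3061 0.2597] z [-1.e-04  6.e-04 -1.e+00] yawY 96.82 F [-1.    0.17 -0.2 ] T [ 0.047 -0.002  0.001] w 0.998 q [-0.79  0.09  0.16  1.71 -0.01  1.35  1.05]
```

View pics/c4.png

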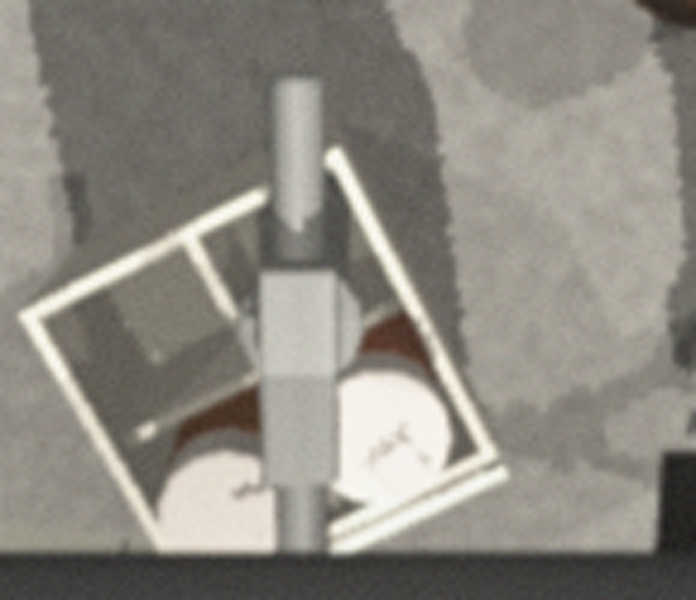

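```bash
python3 - <<'E'
from h import *
import pickle
c=pickle.load(open('cw2.pkl','rb'))
f=lambda p:(p[0]/4.8+250,p[1]/4.8+140)
a=ray(c,f((298,80)),.154);b=ray(c,f((302,545)),.154);h=ray(c,f((299,322)),.166)
g=a+(b-a)/np.linalg.norm(b-a)*.052
print(a,b,h,np.degrees(np.arctan2(*(b-a)[1::-1])), g)
s,m=st()
t=np.array([.4515,.3045,.16]);print(m.T@(t-s['position'])*100)
E
```

```text
[0.40081514 0.29905491 0.154     ] [0.4877944 0.309966  0.154    ] [0.44108211 0.30401299 0.166     ] 7.150107102655511 [0.45241076 0.30552731 0.154     ]
t 1.9 p [0.4485 0.3061 0.2597] z [-1.e-04  6.e-04 -1.e+00] yawY 96.82 F [-1.    0.17 -0.2 ] T [ 0.047 -0.002  0.001] w 0.998 q [-0.79  0.09  0.16  1.71 -0.01  1.35  1.05]
[-0.28341638 -0.20426876  9.9687426 ]
```

move_arm(
  plan=[
    [-0.3,-0.2,3,0,0,0,100],
    [-0.3,-0.2,6,0,0,0,100],
    [-0.3,-0.2,8.5,0,0,0,100],
    [-0.3,-0.2,9.95,0,0,0,100],
    [-0.3,-0.2,9.95,0,0,0,100],
  ],
)

```text
time_s: 2.4
position: [0.451, 0.303, 0.1581]
eef_rot: [-0.059, 0.998, -0.001, -0.002]
ft_force: [0.7, -0.0, 0.1]
width: 0.999
```

```bash
python3 - <<'E'
from h import *
st()
im=get_image('wrist');cv2.imwrite('pics/w3.png',im[:,:,::-1]);st()
E
```

```text
t 2.4 p [0.451  0.303  0.1581] z [-0.0031 -0.0024 -1.    ] yawY 96.75 F [ 0.7  -0.04  0.08] T [ 0.067  0.052 -0.02 ] w 0.999 q [-0.78  0.16  0.16  1.83 -0.03  1.15  1.07]
t 2.45 p [0.4521 0.3034 0.1598] z [-9.e-04 -7.e-04 -1.e+00] yawY 96.72 F [-0.68  0.18  0.4 ] T [ 0.076 -0.008  0.003] w 0.997 q [-0.78  0.16  0.16  1.83 -0.03  1.15  1.07]
```

View pics/w3.png

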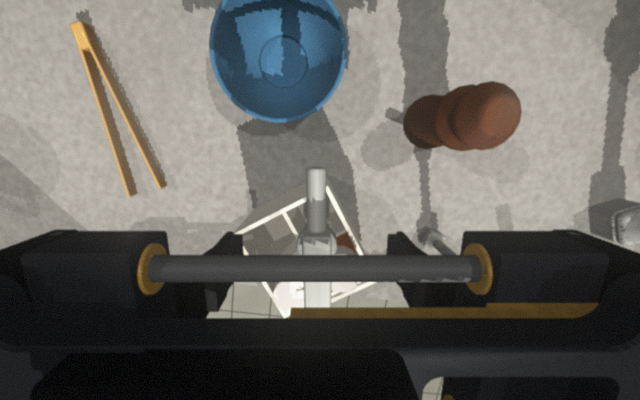

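Head sits between the fingers at about (317,245), bar pointing up the picture. Closing on it.

move_arm(
  plan=[
    [0,0,0,0,0,0,0],
    [0,0,0,0,0,0,0],
    [0,0,0,0,0,0,0],
    [0,0,0,0,0,0,0],
    [0,0,0,0,0,0,0],
  ],
  newtons=40,
)

```text
time_s: 2.95
position: [0.4529, 0.303, 0.1605]
eef_rot: [-0.058, 0.998, 0.0, 0.0]
ft_force: [0.1, 0.1, 0.1]
width: 0.63
```

```bash
python3 - <<'E'
from h import *
st()
E
```

```text
t 2.95 p [0.4529 0.303  0.1605] z [ 5.e-04  5.e-04 -1.e+00] yawY 96.65 F [0.06 0.05 0.15] T [ 0.052  0.081 -0.037] w 0.63 q [-0.78  0.16  0.16  1.83 -0.03  1.15  1.07]
```

move_arm(
  plan=[
    [0,0,0,0,0,0,0],
    [0,0,0,0,0,0,0],
    [0,0,0,0,0,0,0],
    [0,0,0,0,0,0,0],
    [0,0,0,0,0,0,0],
  ],
)

```text
time_s: 3.45
position: [0.4527, 0.303, 0.1601]
eef_rot: [-0.058, 0.998, 0.0, 0.0]
ft_force: [0.7, 0.1, -0.0]
width: 0.176
```

move_arm(
  plan=[
    [0,0,0,0,0,0,0],
    [0,0,0,0,0,0,0],
    [0,0,0,0,0,0,0],
  ],
)

```text
time_s: 3.75
position: [0.4527, 0.3031, 0.1601]
eef_rot: [-0.058, 0.998, 0.0, 0.0]
ft_force: [-0.1, 0.7, -0.1]
width: 0.155
```

```bash
python3 - <<'E'
from h import *
st()
E
```

```text
t 3.75 p [0.4527 0.3031 0.1601] z [ 1.e-04  3.e-04 -1.e+00] yawY 96.66 F [-0.11  0.69 -0.09] T [ 0.23   0.017 -0.025] w 0.155 q [-0.78  0.16  0.16  1.83 -0.03  1.15  1.07]
```

move_arm(
  plan=[
    [0,0,-1,0,0,0,0],
    [0,0,-3.5,0,0,0,0],
    [0,0,-7,0,0,0,0],
    [0,0,-11,0,0,0,0],
    [0,0,-14,0,0,0,0],
  ],
)

```text
time_s: 4.25
position: [0.4529, 0.3026, 0.3027]
eef_rot: [-0.058, 0.998, 0.0, 0.001]
ft_force: [1.0, -0.1, -3.2]
width: 0.153
```

```bash
python3 - <<'E'
from h import *
for i in range(2): get_image('wrist')
s,m=st()
im=get_image('scene');cv2.imwrite('pics/s1.png',im[:,:,::-1])
c=calibration('wrist');im=get_image('wrist');cv2.imwrite('pics/w4.png',im[:,:,::-1]);s,m=st()
for tz in (.3,):
  t=np.array([.590,-.137,tz]);print(m.T@(t-s['position'])*100)
for q in('key_head','key'):print(q,finder.mark_of('scene',q)[:4])
E
```

```text
t 4.35 p [0.4545 0.3038 0.3053] z [ 0.0069  0.0052 -1.    ] yawY 96.63 F [ 0.23  0.24 -3.07] T [ 0.065 -0.087  0.032] w 0.16 q [-0.79  0.07  0.16  1.63 -0.01  1.43  1.06]
t 4.45 p [0.4526 0.3026 0.2999] z [-0.e+00 -2.e-04 -1.e+00] yawY 96.64 F [-0.79 -0.35 -5.09] T [-0.001  0.065  0.013] w 0.153 q [-0.79  0.07  0.16  1.64 -0.01  1.43  1.06]
[-8.56667941e+00 -4.52518274e+01 -2.43277692e-04]
key_head [{'xyz': [0.429, 0.6101, 0.2063], 'confidence': 0.93}, {'xyz': [0.4544, 0.3057, 0.3007], 'confidence': 0.86}, {'xyz': [0.4549, 0.3046, 0.1439], 'confidence': 0.69}, {'xyz': [0.4765, 0.4292, 0.1067], 'confidence': 0.53}]
key [{'xyz': [0.4359, 0.613, -0.0015], 'confidence': 0.96}, {'xyz': [0.4508, 0.3014, 0.1485], 'confidence': 0.82}, {'xyz': [0.476, 0.4285, 0.0013], 'confidence': 0.68}]
```

View pics/s1.png

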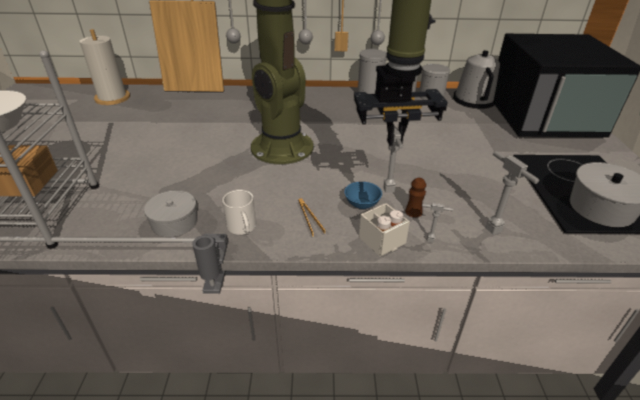

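View pics/w4.png

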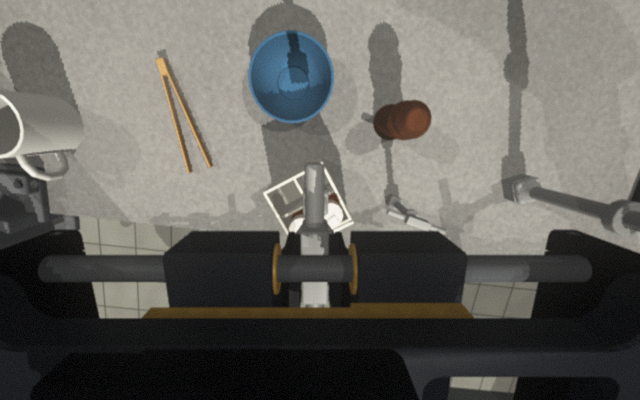

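move_arm(
  plan=[
    [-1,-3,0,0,0,0,0],
    [-2.5,-7.4,0,0,0,0,0],
    [-4,-12,0,0,0,0,0],
    [-5.5,-16.5,0,0,0,0,0],
    [-7,-21,0,0,0,0,0],
  ],
)

```text
time_s: 5.05
position: [0.5461, 0.1004, 0.298]
eef_rot: [-0.058, 0.998, -0.0, -0.002]
ft_force: [0.2, -0.1, -3.2]
width: 0.158
```

move_arm(
  plan=[
    [-1.6,-4.6,0,0,0,0,0],
    [-3.2,-9.2,0,0,0,0,0],
    [-4.8,-14,0,0,0,0,0],
    [-6.5,-19,0,0,0,0,0],
    [-8.3,-24.5,1,0,0,0,0],
  ],
)

```text
time_s: 5.55
position: [0.6527, -0.1222, 0.2908]
eef_rot: [-0.058, 0.998, 0.0, -0.001]
ft_force: [0.6, -0.1, -3.0]
width: 0.156
```

```bash
python3 - <<'E'
from h import *
for i in range(6): get_image('wrist')
s,m=st()
c=calibration('wrist');im=get_image('wrist');cv2.imwrite('pics/w5.png',im[:,:,::-1]);s,m=st()
import pickle;pickle.dump(c,open('cw5.pkl','wb'))
print(proj(c,np.array([.59,-.137,.094])))
for q in('bore_mouth','nut_top'):print(q,finder.mark_of('wrist',q)[:4])
E
```

```text
t 5.85 p [ 0.6518 -0.119   0.2903] z [-0.0029  0.0014 -1.    ] yawY 96.72 F [-0.03  0.72 -4.6 ] T [ 0.066 -0.019 -0.036] w 0.157 q [-0.24  0.36  0.51  1.37 -0.17  1.47  1.95]
t 5.9 p [ 0.6521 -0.1185  0.291 ] z [-0.0017  0.0014 -1.    ] yawY 96.78 F [-0.14  0.25 -2.59] T [ 0.044  0.    -0.005] w 0.153 q [-0.24  0.36  0.51  1.37 -0.17  1.47  1.95]
[304.12163698 136.7965516 ]
bore_mouth [{'xyz': [0.5917, -0.1311, 0.0939], 'confidence': 0.92}]
nut_top [{'xyz': [0.5903, -0.1358, 0.0345], 'confidence': 0.9}]
```

View pics/w5.png

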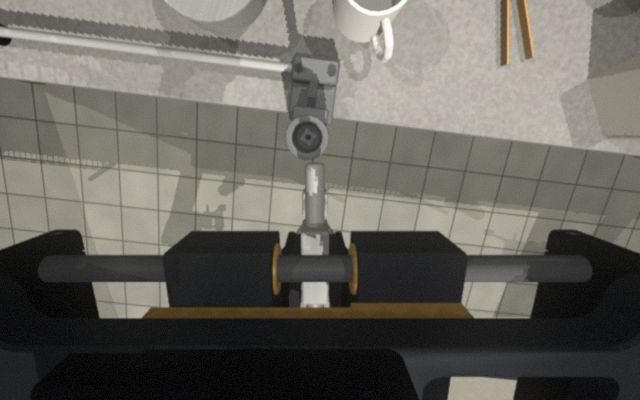

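```bash
python3 - <<'E'
from h import *
import pickle
c=calibration('wrist');ims=[get_image('wrist').astype(float) for i in range(8)];im=np.mean(ims,0)
pickle.dump((c,im),open('cw6.pkl','wb'))
a=im[110:165,280:335,::-1]
g=a.mean(2);
a=np.clip((a-15)*2.2,0,255)
b=np.clip((g-g.min())/(70)*255,0,255)
b=np.repeat(b[:,:,None],3,2)
o=np.hstack([cv2.resize(x.astype(np.uint8),(400,400),interpolation=cv2.INTER_CUBIC) for x in(a,b)])
cv2.imwrite('pics/c6.png',o);st()
for z in (.094,.0357,.033): print(z,proj(c,np.array([.591,-.135,z])))
E
```

```text
t 6.4 p [ 0.6524 -0.1203  0.2922] z [ 3.e-04  1.e-04 -1.e+00] yawY 96.66 F [-0.15 -0.01 -4.24] T [0.061 0.026 0.047] w 0.156 q [-0.24  0.36  0.52  1.36 -0.17  1.47  1.95]
0.094 [305.6674192  136.96908556]
0.0357 [306.92392319 136.24157734]
0.033 [306.97320537 136.21304326]
```

View pics/c6.png

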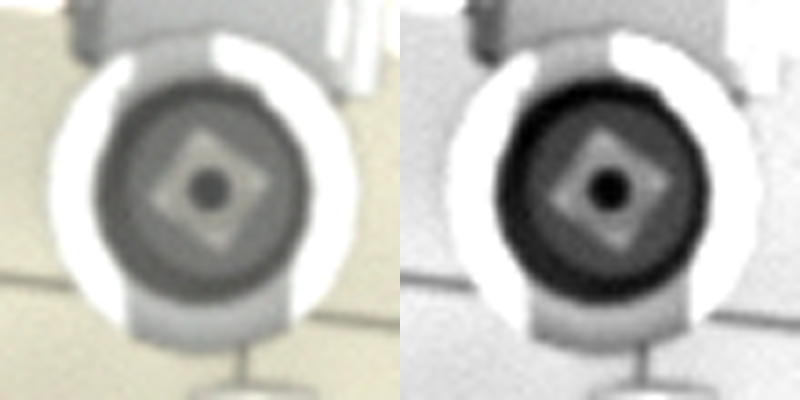

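```bash
python3 - <<'E'
from h import *
import pickle
c,im=pickle.load(open('cw6.pkl','rb'))
k=55/400
f=lambda p:((p[0]+.5)*k-.5+280,(p[1]+.5)*k-.5+110)
P=[ray(c,f(p),.0332) for p in [(205,127),(270,183),(222,250),(150,192)]]
for p in P: print(p)
d1=P[0]-P[2];d2=P[1]-P[3]
print(np.linalg.norm(d1),np.linalg.norm(d2),[np.degrees(np.arctan2(d[1],d[0]))%90 for d in(d1,d2)],'centre',np.mean(P,0))
for i in range(4):
    e=P[(i+1)%4]-P[i]; print('edge',np.linalg.norm(e),np.degrees(np.arctan2(e[1],e[0]))%90)
print('bore',ray(c,f((204,191)),.094),ray(c,f((210,188)),.0357), 'boss outer',ray(c,f((203,193)),.094))
s,m=st()
E
```

```text
[ 0.57908034 -0.13528995  0.0332    ]
[ 0.58753703 -0.12228389  0.0332    ]
[ 0.60056999 -0.12967763  0.0332    ]
[ 0.59175846 -0.14405601  0.0332    ]
0.022210429665907503 0.022177597234156497 [np.float64(14.636660222337383), np.float64(10.973019583385181)] centre [ 0.58973645 -0.13282687  0.0332    ]
edge 0.01551364326254586 56.96761759461984
edge 0.014984174039926834 60.43329468609049
edge 0.016863598876484722 58.498713815689996
edge 0.015413585833159774 55.338760631935514
bore [ 0.5894896  -0.13293973  0.094     ] [ 0.58970231 -0.13310955  0.0357    ] boss outer [ 0.58980939 -0.13306062  0.094     ]
t 6.4 p [ 0.6524 -0.1203  0.2922] z [ 3.e-04  1.e-04 -1.e+00] yawY 96.66 F [-0.15 -0.01 -4.24] T [0.061 0.026 0.047] w 0.156 q [-0.24  0.36  0.52  1.36 -0.17  1.47  1.95]
```

```bash
python3 - <<'E'
from h import *
import pickle
c,im=pickle.load(open('cw6.pkl','rb'))
s,m=st(); p=s['position']
for h in (0,.026,.116,.126,.151): print(h,proj(c,p+m[:,2]*(.157-h)))
s0=calibration('scene'); 
for h in (0,.026,.116,.126,.151): print(h,proj(s0,p+m[:,2]*(.157-h)))
cv2.imwrite('pics/c7.png',cv2.resize(np.clip(im[120:260,260:370,::-1],0,255).astype(np.uint8),None,fx=4,fy=4,interpolation=cv2.INTER_CUBIC))
E
```

```text
t 6.4 p [ 0.6524 -0.1203  0.2922] z [ 3.e-04  1.e-04 -1.e+00] yawY 96.66 F [-0.15 -0.01 -4.24] T [0.061 0.026 0.047] w 0.156 q [-0.24  0.36  0.52  1.36 -0.17  1.47  1.95]
0 [311.93875823 198.92636162]
0.026 [311.73138506 204.98732877]
0.116 [310.58982474 238.3521062 ]
0.126 [310.39497855 244.046943  ]
0.151 [309.80230448 261.36923241]
0 [200.60643755 246.98987635]
0.026 [198.60713104 237.96628004]
0.116 [191.10907326 204.12482253]
0.126 [190.21560295 200.09226656]
0.151 [187.92424832 189.75055104]
```

View pics/c7.png

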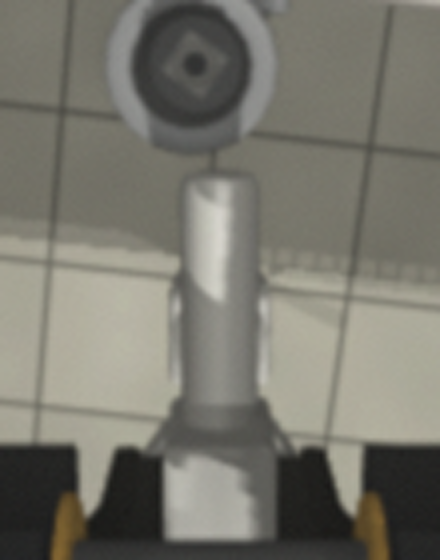

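```bash
python3 - <<'E'
from h import *
import pickle
c,im=pickle.load(open('cw6.pkl','rb'))
s,m=st(); p=s['position']; hd=p+m[:,2]*.006
for dz in (.005,-.005): print('bar end',proj(c,hd+m[:,0]*.052+np.array([0,0,dz])))
print('head near top edge',proj(c,hd+m[:,0]*.020+np.array([0,0,.012])),proj(c,hd+m[:,0]*.020+np.array([0,0,-.012])))
print(-np.array(c['R']).T@c['t'])
# scene and top
for n in ('scene','top'):
    c=calibration(n); im=get_image(n); cv2.imwrite(f'pics/{n}2.png',im[:,:,::-1])
    print(n,'bore',proj(c,np.array([.590,-.136,.094])),'keytip',proj(c,p+m[:,2]*.157))
    for q in('bore_mouth','nut_top','key','key_head'):print(q,[(d['xyz'],d['confidence']) for d in finder.mark_of(n,q)[:4]])
    print()
a=cv2.imread('pics/scene2.png')[150:300,140:290];cv2.imwrite('pics/c8.png',cv2.resize(a,None,fx=4,fy=4,interpolation=cv2.INTER_CUBIC))
E
```

```text
t 6.4 p [ 0.6524 -0.1203  0.2922] z [ 3.e-04  1.e-04 -1.e+00] yawY 96.66 F [-0.15 -0.01 -4.24] T [0.061 0.026 0.047] w 0.156 q [-0.24  0.36  0.52  1.36 -0.17  1.47  1.95]
bar end [309.47498743 166.54995039]
bar end [309.78349957 164.29429822]
head near top edge [309.37078617 234.25946891] [310.05875794 219.68464285]
[ 0.58445779 -0.12601945  0.43002744]
scene bore [202.70226389 241.1592532 ] keytip [200.60643755 246.98987635]
bore_mouth [([0.5864, -0.1391, 0.0958], 0.93)]
nut_top [([0.5903, -0.1352, 0.0356], 0.82), ([0.6496, -0.1226, 0.133], 0.34)]
key [([0.6529, -0.1231, 0.1346], 0.87), ([0.4762, 0.4266, 0.0024], 0.84), ([0.434, 0.6104, 0.0015], 0.66)]
key_head [([0.4754, 0.4289, 0.1083], 0.8), ([0.6479, -0.1183, 0.2838], 0.77), ([0.4335, 0.6098, 0.2068], 0.63), ([0.4231, -0.0783, -0.0015], 0.6)]

top bore [446.83332371 162.16097326] keytip [447.84529081 135.16346075]
bore_mouth [([0.5893, -0.1312, 0.0979], 0.65), ([0.5106, 0.2967, 0.0041], 0.41)]
nut_top [([0.5916, -0.1375, 0.0309], 0.6)]
key [([0.4313, 0.6114, -0.0002], 0.96), ([0.6484, -0.1209, 0.1362], 0.78), ([0.4762, 0.4295, -0.0011], 0.73), ([0.3863, 0.101, 0.0042], 0.7)]
key_head [([0.6496, -0.1229, 0.2842], 0.74), ([0.4306, 0.616, 0.2036], 0.64), ([0.4752, 0.4319, 0.1123], 0.42)]
```

View pics/c8.png

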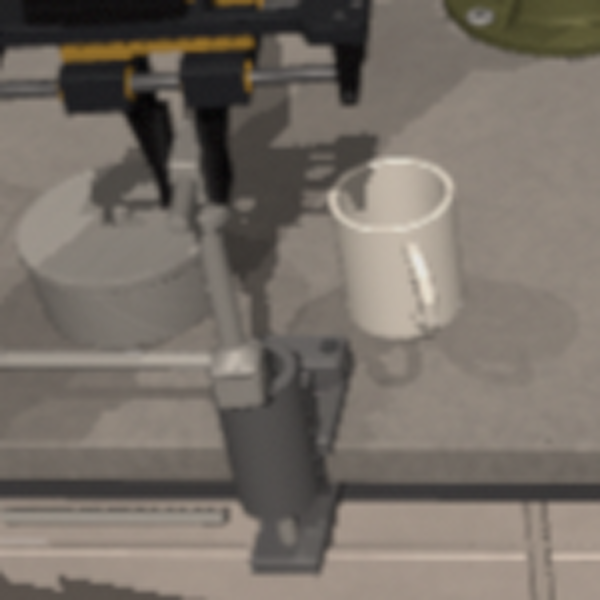

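View pics/top2.png

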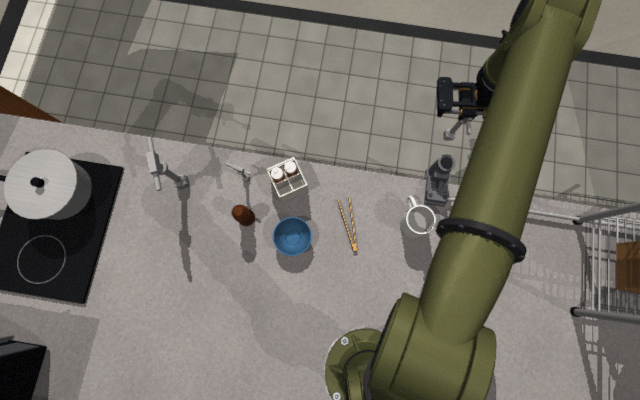

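move_arm(
  plan=[
    [1.3,-0.2,0,0,0,8,0],
    [2.8,-0.4,0,0,0,16,0],
    [4.3,-0.6,0.5,0,0,24,0],
    [5.6,-0.75,1.2,0,0,32,0],
    [6.4,-0.85,2,0,0,39,0],
  ],
)

```text
time_s: 7.4
position: [0.5889, -0.137, 0.2723]
eef_rot: [0.282, 0.96, 0.0, 0.0]
ft_force: [0.1, 0.5, -2.5]
width: 0.161
```

```bash
python3 - <<'E'
from h import *
for i in range(6): get_image('wrist')
s,m=st();p=s['position']
import pickle
c=calibration('wrist');im=np.mean([get_image('wrist').astype(float) for i in range(3)],0);pickle.dump((c,im),open('cw7.pkl','wb'))
cv2.imwrite('pics/w7.png',np.clip(im[:,:,::-1],0,255));s,m=st()
c=calibration('scene'); im=get_image('scene')
print('bore',proj(c,np.array([.590,-.136,.094])),'keytip',proj(c,p+m[:,2]*.157))
a=im[150:300,140:290,::-1];cv2.imwrite('pics/c9.png',cv2.resize(a,None,fx=4,fy=4,interpolation=cv2.INTER_CUBIC))
t=np.array([.590,-.136,.262]);print(m.T@(t-s['position'])*100)
E
```

```text
t 7.7 p [ 0.5906 -0.136   0.2725] z [ 0.0012 -0.     -1.    ] yawY 57.81 F [ 0.48 -0.04 -3.54] T [-0.044  0.035  0.08 ] w 0.154 q [-0.34  0.24  0.62  1.55 -0.14  1.39  1.31]
t 7.85 p [ 0.5904 -0.1362  0.2723] z [ 7.e-04 -2.e-04 -1.e+00] yawY 57.73 F [-0.13  0.02 -2.69] T [-0.013  0.025 -0.017] w 0.152 q [-0.34  0.24  0.62  1.55 -0.14  1.39  1.3 ]
bore [202.70226389 241.1592532 ] keytip [201.1369281  234.40445551]
[4.29192463e-02 2.82882379e-05 1.03216276e+00][ WARN:0@34.617] global loadsave.cpp:1063 imwrite_ Unsupported depth image for selected encoder is fallbacked to CV_8U.
```

View pics/w7.png

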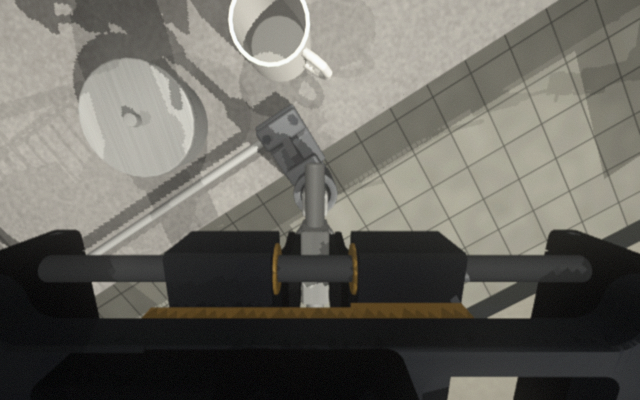

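View pics/c9.png

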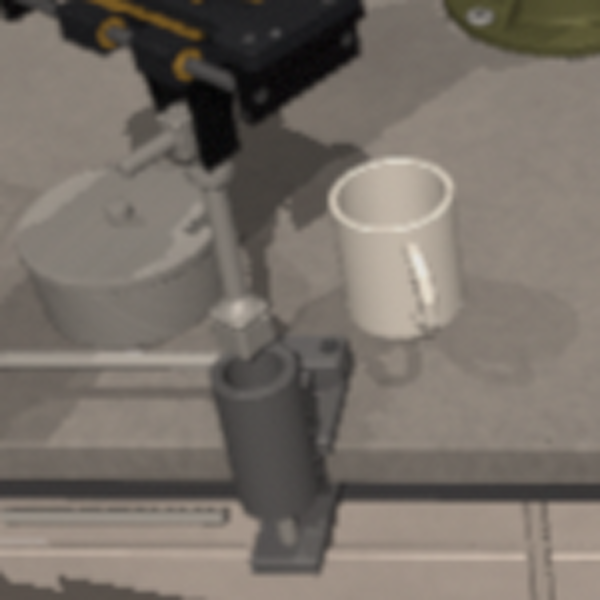

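```bash
python3 - <<'E'
from h import *
im=np.mean([get_image('scene').astype(float) for i in range(6)],0)
np.save('sc.npy',im)
a=im[222:262,180:230,::-1]
a=np.clip((a-20)*1.6,0,255).astype(np.uint8)
cv2.imwrite('pics/c10.png',cv2.resize(a,None,fx=15,fy=15,interpolation=cv2.INTER_CUBIC));st()
E
```

```text
t 8.2 p [ 0.5898 -0.1364  0.272 ] z [-0. -0. -1.] yawY 57.66 F [ 0.58  0.55 -3.56] T [-0.022 -0.021  0.   ] w 0.16 q [-0.34  0.24  0.62  1.55 -0.14  1.39  1.3 ]
```

View pics/c10.png

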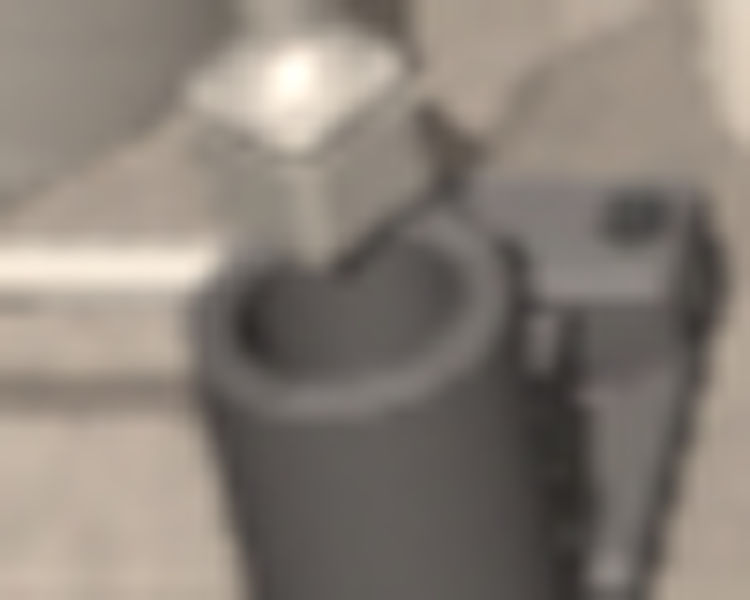

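```bash
python3 - <<'E'
from h import *
c=calibration('scene');s,m=st();p=s['position']
cr=lambda q:np.round((q-np.array([180,222])+.5)*15)
for h in (0,.026):
  o=p+m[:,2]*(.157-h); print(h,'axis',cr(proj(c,o)))
  for k in range(4):
    a=np.radians(57.7+45+90*k); print(cr(proj(c,o+.016*np.array([np.cos(a),np.sin(a),0]))))
b=np.array([.59,-.136,.094])
print('bore',cr(proj(c,b)))
A=np.linspace(0,6.28,200)
for r in(.025,.017):
  P=np.array([cr(proj(c,b+r*np.array([np.cos(t),np.sin(t),0]))) for t in A]);print(r,P.min(0),P.max(0))
E
```

```text
t 8.2 p [ 0.5898 -0.1364  0.272 ] z [-0. -0. -1.] yawY 57.66 F [ 0.58  0.55 -3.56] T [-0.022 -0.021  0.   ] w 0.16 q [-0.34  0.24  0.62  1.55 -0.14  1.39  1.3 ]
0 axis [324. 192.]
[432. 178.]
[323. 124.]
[215. 207.]
[324. 262.]
0.026 axis [296.  63.]
[406.  48.]
[296.  -5.]
[185.  77.]
[296. 132.]
bore [348. 295.]
0.025 [180. 186.] [514. 408.]
0.017 [234. 220.] [461. 371.]
```

move_arm(
  plan=[
    [0,0,0.8,0,0,0,0],
    [0,0,1.6,0,0,0,0],
    [0,0,1.9,0,0,0,0],
    [0,0,2.2,0,0,0,0],
    [0,0,2.4,0,0,0,0],
  ],
)

```text
time_s: 8.7
position: [0.5897, -0.1363, 0.2476]
eef_rot: [0.279, 0.96, -0.0, -0.0]
ft_force: [-0.5, -0.5, -3.3]
width: 0.155
```

```bash
python3 - <<'E'
from h import *
st();get_image('wrist');get_image('wrist');st()
E
```

```text
t 8.7 p [ 0.5897 -0.1363  0.2476] z [-2.e-04  0.e+00 -1.e+00] yawY 57.65 F [-0.5  -0.53 -3.25] T [-0.07   0.033  0.007] w 0.155 q [-0.34  0.25  0.62  1.59 -0.15  1.35  1.31]
t 8.8 p [ 0.5897 -0.1363  0.2477] z [-3.e-04  1.e-04 -1.e+00] yawY 57.65 F [-0.36  0.14 -2.68] T [-0.013 -0.045 -0.022] w 0.155 q [-0.34  0.25  0.62  1.59 -0.15  1.35  1.31]
```

move_arm(
  plan=[
    [0,0,0.5,0,0,0,0],
    [0,0,1.1,0,0,0,0],
    [0,0,1.7,0,0,0,0],
    [0,0,2.3,0,0,0,0],
    [0,0,2.5,0,0,0,0],
  ],
)

```text
time_s: 9.3
position: [0.5896, -0.136, 0.222]
eef_rot: [0.278, 0.96, 0.0, -0.0]
ft_force: [0.7, -0.3, -2.8]
width: 0.157
```

```bash
python3 - <<'E'
from h import *
st();get_image('wrist');st()
E
```

```text
t 9.3 p [ 0.5896 -0.136   0.222 ] z [-8.e-04  4.e-04 -1.e+00] yawY 57.66 F [ 0.7  -0.32 -2.81] T [ 0.091 -0.173  0.004] w 0.157 q [-0.33  0.27  0.62  1.62 -0.16  1.3   1.32]
t 9.35 p [ 0.5896 -0.136   0.2221] z [-9.e-04  3.e-04 -1.e+00] yawY 57.66 F [ 1.51  1.12 -3.63] T [ 0.057 -0.132 -0.002] w 0.158 q [-0.33  0.27  0.62  1.62 -0.16  1.3   1.32]
```

move_arm(
  plan=[
    [0,0,0.5,0,0,0,0],
    [0,0,1.1,0,0,0,0],
    [0,0,1.7,0,0,0,0],
    [0,0,2.3,0,0,0,0],
    [0,0,2.7,0,0,0,0],
  ],
)

```text
time_s: 9.85
position: [0.5898, -0.1363, 0.1953]
eef_rot: [0.279, 0.96, -0.0, -0.0]
ft_force: [0.8, 0.7, -2.8]
width: 0.153
```

```bash
python3 - <<'E'
from h import *
st();get_image('wrist');st()
E
```

```text
t 9.85 p [ 0.5898 -0.1363  0.1953] z [-2.e-04  0.e+00 -1.e+00] yawY 57.65 F [ 0.76  0.74 -2.84] T [ 0.037 -0.186  0.003] w 0.153 q [-0.33  0.29  0.61  1.66 -0.17  1.25  1.33]
t 9.9 p [ 0.5895 -0.1362  0.1948] z [-9.e-04  0.e+00 -1.e+00] yawY 57.65 F [ 1.01 -0.02 -3.94] T [ 0.075 -0.357  0.011] w 0.157 q [-0.33  0.29  0.61  1.66 -0.17  1.25  1.33]
```

move_arm(
  plan=[
    [0,0,0.2,0,0,0,0],
    [0,0,0.4,0,0,0,0],
    [0,0,0.6,0,0,0,0],
    [0,0,0.7,0,0,0,0],
  ],
)

```text
time_s: 10.3
position: [0.5901, -0.1365, 0.1895]
eef_rot: [0.279, 0.96, 0.0, 0.0]
ft_force: [-0.5, -0.5, 1.9]
width: 0.162
```

```bash
python3 - <<'E'
from h import *
st();get_image('wrist');st()
E
```

```text
t 10.3 p [ 0.5901 -0.1365  0.1895] z [ 9.e-04 -1.e-04 -1.e+00] yawY 57.65 F [-0.52 -0.54  1.93] T [ 0.081  0.014 -0.   ] w 0.162 q [-0.33  0.29  0.61  1.66 -0.18  1.24  1.33]
t 10.35 p [ 0.5901 -0.1365  0.1896] z [ 9.e-04 -0.e+00 -1.e+00] yawY 57.64 F [-0.99  0.12  0.3 ] T [0.028 0.013 0.013] w 0.157 q [-0.33  0.29  0.61  1.66 -0.18  1.24  1.33]
```

move_arm(
  plan=[
    [0,0,0.1,0,0,2,0],
    [0,0,0.1,0,0,4,0],
    [0,0,0.1,0,0,6,0],
    [0,0,0.1,0,0,8,0],
  ],
)

```text
time_s: 10.75
position: [0.59, -0.136, 0.188]
eef_rot: [0.345, 0.938, 0.0, 0.0]
ft_force: [1.5, 0.6, -3.5]
width: 0.159
```

```bash
python3 - <<'E'
from h import *
st();get_image('wrist');st()
E
```

```text
t 10.75 p [ 0.59  -0.136  0.188] z [ 6.e-04  6.e-04 -1.e+00] yawY 49.59 F [ 1.47  0.63 -3.51] T [ 0.174 -0.239  0.055] w 0.159 q [-0.34  0.3   0.63  1.67 -0.18  1.24  1.19]
t 10.8 p [ 0.59   -0.1359  0.188 ] z [ 5.e-04  6.e-04 -1.e+00] yawY 49.52 F [ 1.12  0.62 -3.11] T [ 0.207 -0.244  0.078] w 0.157 q [-0.34  0.3   0.63  1.67 -0.18  1.24  1.19]
```

move_arm(
  plan=[
    [0,0,0.2,0,0,0,0],
    [0,0,0.4,0,0,0,0],
    [0,0,0.4,0,0,0,0],
  ],
)

```text
time_s: 11.1
position: [0.5901, -0.1362, 0.1843]
eef_rot: [0.345, 0.939, 0.0, 0.0]
ft_force: [0.8, 0.3, 1.0]
width: 0.152
```

```bash
python3 - <<'E'
from h import *
st();get_image('wrist');st()
E
```

```text
t 11.1 p [ 0.5901 -0.1362  0.1843] z [ 9.e-04  3.e-04 -1.e+00] yawY 49.69 F [0.81 0.31 1.05] T [ 0.282 -0.224  0.017] w 0.152 q [-0.34  0.3   0.63  1.67 -0.19  1.23  1.2 ]
t 11.15 p [ 0.5901 -0.1362  0.1843] z [ 9.e-04  3.e-04 -1.e+00] yawY 49.68 F [0.42 1.55 0.47] T [ 0.332 -0.206  0.043] w 0.156 q [-0.34  0.3   0.63  1.67 -0.19  1.23  1.2 ]
```

move_arm(
  plan=[
    [0,0,0.15,0,0,1,0],
    [0,0,0.2,0,0,2,0],
    [0,0,0.2,0,0,3,0],
  ],
)

```text
time_s: 11.45
position: [0.5902, -0.1364, 0.1826]
eef_rot: [0.37, 0.929, 0.0, 0.001]
ft_force: [0.0, 1.5, 4.5]
width: 0.157
```

```bash
python3 - <<'E'
from h import *
st();get_image('wrist');st()
E
```

```text
t 11.45 p [ 0.5902 -0.1364  0.1826] z [ 1.3e-03  1.0e-04 -1.0e+00] yawY 46.57 F [0.01 1.5  4.47] T [ 0.367 -0.137  0.169] w 0.157 q [-0.35  0.3   0.64  1.67 -0.19  1.23  1.15]
t 11.5 p [ 0.5902 -0.1364  0.1826] z [ 1.2e-03  1.0e-04 -1.0e+00] yawY 46.54 F [0.92 1.04 5.33] T [ 0.413 -0.159  0.138] w 0.157 q [-0.35  0.3   0.64  1.67 -0.19  1.23  1.15]
```

move_arm(
  plan=[
    [0,0,0,0,0,-3,0],
    [0,0,0.1,0,0,-5,0],
    [0,0,0.2,0,0,-5,0],
    [0,0,0.3,0,0,-6,0],
  ],
)

```text
time_s: 11.9
position: [0.5897, -0.1362, 0.1784]
eef_rot: [0.32, 0.947, 0.0, -0.0]
ft_force: [0.4, 1.6, -0.8]
width: 0.161
```

```bash
python3 - <<'E'
from h import *
st();get_image('wrist');st()
E
```

```text
t 11.9 p [ 0.5897 -0.1362  0.1784] z [-2.e-04  2.e-04 -1.e+00] yawY 52.64 F [ 0.41  1.6  -0.84] T [ 0.383 -0.549  0.054] w 0.161 q [-0.33  0.3   0.62  1.68 -0.19  1.22  1.25]
t 11.95 p [ 0.5896 -0.1361  0.1782] z [-6.e-04  2.e-04 -1.e+00] yawY 52.71 F [ 1.65  1.06 -0.59] T [ 0.359 -0.615 -0.016] w 0.157 q [-0.33  0.3   0.62  1.68 -0.19  1.22  1.25]
```

move_arm(
  plan=[
    [0,0.05,0.1,0,0,0,0],
    [0,0.07,0.2,0,0,0,0],
    [0,0.07,0.3,0,0,0,0],
    [0,0.07,0.35,0,0,0,0],
  ],
)

```text
time_s: 12.35
position: [0.5905, -0.136, 0.1761]
eef_rot: [0.32, 0.947, 0.0, 0.0]
ft_force: [-0.2, 0.5, 4.2]
width: 0.162
```

```bash
python3 - <<'E'
from h import *
st();get_image('wrist');st()
E
```

```text
t 12.35 p [ 0.5905 -0.136   0.1761] z [ 8.e-04 -1.e-04 -1.e+00] yawY 52.64 F [-0.16  0.53  4.22] T [ 0.303 -0.155 -0.005] w 0.162 q [-0.33  0.31  0.62  1.68 -0.19  1.22  1.25]
t 12.4 p [ 0.5905 -0.1361  0.1761] z [ 8.e-04 -1.e-04 -1.e+00] yawY 52.63 F [1.35 1.13 3.94] T [ 0.287 -0.145  0.027] w 0.158 q [-0.33  0.31  0.62  1.68 -0.19  1.22  1.25]
```

move_arm(
  plan=[
    [0,0,-0.1,0,0,5,0],
    [0,0,-0.1,0,0,10,0],
    [0,0,-0.1,0,0,14,0],
    [0,0,-0.1,0,0,17,0],
    [0,0,-0.1,0,0,18,0],
  ],
)

```text
time_s: 12.9
position: [0.59, -0.1359, 0.1762]
eef_rot: [0.465, 0.885, -0.0, -0.0]
ft_force: [0.7, 0.1, -1.3]
width: 0.156
```

```bash
cat >> h.py <<'E'
def av(n=5):
    F=[];T=[]
    for i in range(n):
        s=monitor.sense();F.append(s['ft_force']);T.append(s['wrist_torque']);get_image('wrist')
    s,m=st();F.append(s['ft_force']);T.append(s['wrist_torque'])
    print('avg F',np.round(np.mean(F,0),2),'T',np.round(np.mean(T,0),3),'Tz each',np.round(np.array(T)[:,2],3))
E
python3 - <<'E'
from h import *
av()
E
```

```text
t 13.15 p [ 0.59   -0.1358  0.1762] z [-5.e-04 -0.e+00 -1.e+00] yawY 34.69 F [ 0.54  0.27 -1.91] T [ 0.086 -0.451  0.065] w 0.158 q [-0.37  0.31  0.67  1.68 -0.2   1.22  0.95]
avg F [ 1.12  0.38 -1.38] T [ 0.106 -0.403  0.101] Tz each [0.101 0.146 0.095 0.097 0.099 0.065]
```

move_arm(
  plan=[
    [0,0,0,0,0,3,0],
    [0,0,0,0,0,6,0],
    [0,0,0,0,0,6,0],
  ],
)

```text
time_s: 13.45
position: [0.59, -0.1358, 0.1762]
eef_rot: [0.51, 0.86, -0.0, -0.0]
ft_force: [0.7, -0.0, -2.5]
width: 0.155
```

```bash
python3 - <<'E'
from h import *
av(4)
E
```

```text
t 13.65 p [ 0.59   -0.1358  0.1762] z [-5.e-04  0.e+00 -1.e+00] yawY 28.71 F [ 1.02  0.38 -2.93] T [ 0.069 -0.357  0.093] w 0.159 q [-0.38  0.32  0.69  1.68 -0.21  1.22  0.85]
avg F [ 1.07  0.14 -2.56] T [ 0.036 -0.353  0.098] Tz each [0.102 0.128 0.095 0.071 0.093]
```

move_arm(
  plan=[
    [0,0,0,0,0,3,0],
    [0,0,0,0,0,6,0],
    [0,0,0,0,0,6,0],
  ],
)

```text
time_s: 13.95
position: [0.59, -0.1358, 0.1762]
eef_rot: [0.554, 0.832, -0.0, -0.0]
ft_force: [1.8, -0.1, -4.0]
width: 0.154
```

```bash
python3 - <<'E'
from h import *
av(4)
E
```

```text
t 14.15 p [ 0.59   -0.1358  0.1762] z [-5.e-04  0.e+00 -1.e+00] yawY 22.71 F [ 0.43 -0.63 -3.68] T [-0.018 -0.394  0.101] w 0.159 q [-0.4   0.32  0.7   1.68 -0.22  1.22  0.75]
avg F [ 0.96  0.11 -3.92] T [-0.019 -0.337  0.122] Tz each [0.114 0.087 0.139 0.171 0.101]
```

move_arm(
  plan=[
    [0,0,0.03,0,0,3,0],
    [0,0,0.05,0,0,6,0],
    [0,0,0.05,0,0,6,0],
  ],
)

```text
time_s: 14.45
position: [0.5902, -0.1359, 0.1762]
eef_rot: [0.597, 0.802, -0.0, -0.0]
ft_force: [0.9, 0.6, -1.7]
width: 0.158
```

```bash
python3 - <<'E'
from h import *
av(4)
E
```

```text
t 14.65 p [ 0.5902 -0.1359  0.1762] z [ 2.e-04  0.e+00 -1.e+00] yawY 16.71 F [ 0.75 -0.39 -2.18] T [-0.075 -0.071  0.091] w 0.156 q [-0.41  0.32  0.72  1.68 -0.22  1.22  0.65]
avg F [ 0.82  0.12 -1.92] T [-0.038 -0.108  0.094] Tz each [0.062 0.116 0.083 0.121 0.091]
```

move_arm(
  plan=[
    [0,0,0,0,0,3,0],
    [0,0,0,0,0,6,0],
    [0,0,0,0,0,6,0],
  ],
)

```text
time_s: 14.95
position: [0.5902, -0.1359, 0.1762]
eef_rot: [0.638, 0.77, 0.0, 0.0]
ft_force: [-0.1, 0.3, -1.6]
width: 0.159
```

```bash
python3 - <<'E'
from h import *
av(4)
E
```

```text
t 15.15 p [ 0.5902 -0.1358  0.1762] z [ 2.e-04  0.e+00 -1.e+00] yawY 10.72 F [-0.22  0.14 -0.28] T [-0.096 -0.004  0.043] w 0.158 q [-0.42  0.33  0.74  1.68 -0.23  1.22  0.55]
avg F [-0.01  0.18 -0.76] T [-0.076 -0.017  0.084] Tz each [0.094 0.102 0.045 0.134 0.043]
```

move_arm(
  plan=[
    [0,0,0,0,0,3,0],
    [0,0,0,0,0,6,0],
    [0,0,0,0,0,6,0],
  ],
)

```text
time_s: 15.45
position: [0.5903, -0.1359, 0.1762]
eef_rot: [0.678, 0.735, 0.0, 0.0]
ft_force: [-0.4, -0.1, 0.1]
width: 0.162
```

```bash
python3 - <<'E'
from h import *
av(4)
E
```

```text
t 15.65 p [ 0.5903 -0.1358  0.1761] z [ 2.e-04  1.e-04 -1.e+00] yawY 4.71 F [-0.1   0.35  0.44] T [-0.113  0.043  0.137] w 0.159 q [-0.44  0.33  0.76  1.68 -0.24  1.22  0.46]
avg F [-0.13 -0.05 -0.13] T [-0.079  0.045  0.101] Tz each [0.106 0.099 0.041 0.123 0.137]
```

move_arm(
  plan=[
    [0,0,0,0,0,3,0],
    [0,0,0,0,0,6,0],
    [0,0,0,0,0,6,0],
  ],
)

```text
time_s: 15.95
position: [0.5902, -0.1359, 0.1761]
eef_rot: [0.715, 0.699, 0.0, 0.0]
ft_force: [-0.6, 0.5, 1.3]
width: 0.155
```

```bash
python3 - <<'E'
from h import *
av(4)
E
```

```text
t 16.15 p [ 0.5903 -0.1359  0.1762] z [ 3.e-04  0.e+00 -1.e+00] yawY -1.29 F [-0.14 -0.88  1.16] T [-0.14   0.083  0.13 ] w 0.154 q [-0.45  0.33  0.77  1.68 -0.25  1.22  0.36]
avg F [-0.37 -0.23  0.93] T [-0.117  0.082  0.13 ] Tz each [0.131 0.121 0.106 0.162 0.13 ]
```

move_arm(
  plan=[
    [0,0,-0.05,0,0,3,0],
    [0,0,-0.05,0,0,5,0],
    [0,0,-0.05,0,0,5,0],
  ],
)

```text
time_s: 16.45
position: [0.5901, -0.1358, 0.1762]
eef_rot: [0.745, 0.667, -0.0, -0.0]
ft_force: [0.8, -0.2, -2.3]
width: 0.157
```

```bash
python3 - <<'E'
from h import *
av(4)
E
```

```text
t 16.65 p [ 0.5901 -0.1357  0.1762] z [-4.e-04  1.e-04 -1.e+00] yawY -6.3 F [-0.42  0.2  -1.88] T [-0.179 -0.059  0.116] w 0.159 q [-0.46  0.34  0.79  1.68 -0.25  1.23  0.27]
avg F [ 0.1  -0.06 -1.82] T [-0.156 -0.036  0.111] Tz each [0.11  0.112 0.12  0.098 0.116]
```

move_arm(
  plan=[
    [0,0,0,0,0,3,0],
    [0,0,0,0,0,5,0],
    [0,0,0,0,0,5,0],
  ],
)

```text
time_s: 16.95
position: [0.59, -0.1357, 0.1762]
eef_rot: [0.773, 0.634, -0.0, -0.0]
ft_force: [0.2, 0.3, -3.0]
width: 0.158
```

```bash
python3 - <<'E'
from h import *
av(4)
E
```

```text
t 17.15 p [ 0.59   -0.1357  0.1762] z [-5.e-04  1.e-04 -1.e+00] yawY -11.3 F [-0.2   0.11 -2.64] T [-0.196 -0.029  0.101] w 0.157 q [-0.48  0.34  0.81  1.68 -0.26  1.23  0.19]
avg F [ 0.12 -0.18 -3.05] T [-0.17  -0.038  0.118] Tz each [0.073 0.156 0.14  0.121 0.101]
```

move_arm(
  plan=[
    [0,0,0.03,0,0,3,0],
    [0,0,0.03,0,0,6,0],
    [0,0,0.03,0,0,6,0],
  ],
)

```text
time_s: 17.45
position: [0.5901, -0.1358, 0.1762]
eef_rot: [0.806, 0.593, -0.0, -0.0]
ft_force: [-0.1, -0.1, -2.1]
width: 0.154
```

```bash
python3 - <<'E'
from h import *
av(4)
E
```

```text
t 17.65 p [ 0.5901 -0.1358  0.1762] z [-1.e-04  1.e-04 -1.e+00] yawY -17.29 F [ 0.04 -0.04 -2.48] T [-0.147  0.089  0.1  ] w 0.157 q [-0.49  0.35  0.82  1.68 -0.27  1.23  0.09]
avg F [ 0.06 -0.03 -2.32] T [-0.16   0.128  0.147] Tz each [0.191 0.138 0.113 0.195 0.1  ]
```

move_arm(
  plan=[
    [0,0,0,0,0,3,0],
    [0,0,0,0,0,5,0],
    [0,0,0,0,0,5,0],
  ],
)

```text
time_s: 17.95
position: [0.5902, -0.1357, 0.1762]
eef_rot: [0.831, 0.557, -0.0, -0.0]
ft_force: [-0.3, -0.1, -1.7]
width: 0.158
```

```bash
python3 - <<'E'
from h import *
av(4)
E
```

```text
t 18.15 p [ 0.5902 -0.1358  0.1762] z [-0.e+00  1.e-04 -1.e+00] yawY -22.3 F [-0.4   0.33 -2.64] T [-0.178  0.184  0.264] w 0.159 q [-0.5   0.35  0.84  1.68 -0.28  1.23  0.01]
avg F [-0.35 -0.06 -2.07] T [-0.163  0.202  0.242] Tz each [0.222 0.213 0.259 0.251 0.264]
```

move_arm(
  plan=[
    [0,0,0,0,0,2,0],
    [0,0,0,0,0,4,0],
    [0,0,0,0,0,4,0],
  ],
)

```text
time_s: 18.45
position: [0.5902, -0.1358, 0.1762]
eef_rot: [0.849, 0.528, -0.0, -0.0]
ft_force: [-0.7, -0.3, -2.4]
width: 0.159
```

```bash
python3 - <<'E'
from h import *
av(8)
E
```

```text
t 18.85 p [ 0.5902 -0.1358  0.1762] z [ 0.e+00  1.e-04 -1.e+00] yawY -26.33 F [-0.51  0.61 -1.74] T [-0.121  0.255  0.266] w 0.156 q [-0.51  0.35  0.85  1.68 -0.28  1.23 -0.05]
avg F [-0.45 -0.01 -2.22] T [-0.165  0.216  0.304] Tz each [0.328 0.256 0.337 0.303 0.308 0.278 0.326 0.337 0.266]
```

move_arm(
  plan=[
    [0,0,0,0,0,1,0],
    [0,0,0,0,0,1,0],
  ],
)

```text
time_s: 19.05
position: [0.5902, -0.1358, 0.1762]
eef_rot: [0.854, 0.52, 0.0, -0.0]
ft_force: [-0.9, -0.0, -1.5]
width: 0.153
```

```bash
python3 - <<'E'
from h import *
av(8)
E
```

```text
t 19.45 p [ 0.5902 -0.1358  0.1762] z [-0.  0. -1.] yawY -27.35 F [-0.52 -0.3  -1.62] T [-0.15   0.242  0.322] w 0.156 q [-0.51  0.36  0.86  1.69 -0.28  1.23 -0.07]
avg F [-0.56 -0.12 -1.83] T [-0.145  0.248  0.316] Tz each [0.311 0.301 0.315 0.334 0.303 0.321 0.283 0.351 0.322]
```

move_arm(
  plan=[
    [0,0,0,0,0,-3,0],
    [0,0,0,0,0,-6,0],
    [0,0,0,0,0,-6,0],
  ],
)

```text
time_s: 19.75
position: [0.5902, -0.1358, 0.1762]
eef_rot: [0.826, 0.564, 0.0, -0.0]
ft_force: [0.1, 0.2, -2.6]
width: 0.159
```

```bash
python3 - <<'E'
from h import *
av(3)
E
```

```text
t 19.9 p [ 0.5902 -0.1358  0.1762] z [ 1.e-04  1.e-04 -1.e+00] yawY -21.42 F [-0.73  0.47 -2.25] T [-0.157  0.234  0.205] w 0.155 q [-0.5   0.35  0.84  1.68 -0.27  1.23  0.03]
avg F [-0.42 -0.06 -2.07] T [-0.148  0.246  0.211] Tz each [0.218 0.203 0.216 0.205]
```

move_arm(
  plan=[
    [0,0,0,0,0,-6,0],
    [0,0,0,0,0,-11,0],
    [0,0,0,0,0,-11,0],
  ],
)

```text
time_s: 20.2
position: [0.5903, -0.1358, 0.1762]
eef_rot: [0.768, 0.64, 0.0, -0.0]
ft_force: [-1.6, -0.7, -2.5]
width: 0.157
```

```bash
python3 - <<'E'
from h import *
av(3)
E
```

```text
t 20.35 p [ 0.5903 -0.1358  0.1762] z [ 2.e-04  1.e-04 -1.e+00] yawY -10.49 F [ 0.19  0.   -2.42] T [-0.098  0.137  0.027] w 0.157 q [-0.47  0.34  0.8   1.68 -0.26  1.23  0.21]
avg F [-0.29 -0.3  -2.2 ] T [-0.115  0.134  0.051] Tz each [0.034 0.066 0.075 0.027]
```

move_arm(
  plan=[
    [0,0,0,0,0,-4,0],
    [0,0,0,0,0,-7,0],
    [0,0,0,0,0,-7,0],
  ],
)

```text
time_s: 20.65
position: [0.5904, -0.1357, 0.1762]
eef_rot: [0.728, 0.686, 0.0, 0.0]
ft_force: [-0.4, -0.3, -2.8]
width: 0.158
```

```bash
python3 - <<'E'
from h import *
av(3)
E
```

```text
t 20.8 p [ 0.5903 -0.1358  0.1762] z [ 3.e-04  1.e-04 -1.e+00] yawY -3.45 F [ 0.06 -0.47 -2.02] T [-0.116 -0.039  0.003] w 0.158 q [-0.46  0.34  0.78  1.68 -0.25  1.23  0.32]
avg F [-0.09  0.2  -2.23] T [-0.108  0.033 -0.008] Tz each [-0.034  0.007 -0.007  0.003]
```

move_arm(
  plan=[
    [0,0,-0.4,0,0,0,0],
    [0,0,-0.9,0,0,0,0],
    [0,0,-1.4,0,0,0,0],
    [0,0,-1.9,0,0,0,0],
    [0,0,-2.4,0,0,0,0],
  ],
)

```text
time_s: 21.3
position: [0.5903, -0.1358, 0.2008]
eef_rot: [0.728, 0.686, 0.0, 0.0]
ft_force: [-0.2, -0.5, -2.9]
width: 0.157
```

move_arm(
  plan=[
    [0,0,-1.5,0,0,0,0],
    [0,0,-3.5,0,0,0,0],
    [0,0,-6,0,0,0,0],
    [0,0,-8,0,0,0,0],
    [0,0,-10,0,0,0,0],
  ],
)

```text
time_s: 21.8
position: [0.5903, -0.136, 0.3024]
eef_rot: [0.728, 0.686, 0.0, 0.0]
ft_force: [-0.4, 0.1, -3.0]
width: 0.155
```

```bash
python3 - <<'E'
from h import *
av(5)
im=get_image('scene');cv2.imwrite('pics/s5.png',im[:,:,::-1])
s,m=st();c=calibration('scene');o=s['position']
print(proj(c,o+m[:,2]*.157),proj(c,o+m[:,2]*.006))
for n in('scene',): print(finder.mark_of(n,'key'))
cv2.imwrite('pics/c11.png',cv2.resize(im[130:280,130:280,::-1],None,fx=4,fy=4,interpolation=cv2.INTER_CUBIC))
E
```

```text
t 22.05 p [ 0.5898 -0.1356  0.2996] z [-8.e-04  4.e-04 -1.e+00] yawY -3.35 F [ 0.22  0.73 -3.86] T [-0.161  0.099  0.01 ] w 0.159 q [-0.48  0.26  0.81  1.51 -0.19  1.45  0.27]
avg F [ 0.33  0.09 -2.91] T [-0.127  0.042  0.009] Tz each [ 0.023  0.011  0.013  0.031 -0.037  0.01 ]
t 22.1 p [ 0.5896 -0.1355  0.2991] z [-1.8e-03  4.0e-04 -1.0e+00] yawY -3.35 F [-1.12 -0.45 -3.48] T [-0.138  0.113  0.023] w 0.159 q [-0.48  0.26  0.81  1.51 -0.19  1.45  0.27]
[199.60391365 225.16040224] [187.42365995 168.71556697]
[{'xyz': [0.5889, -0.1341, 0.142], 'confidence': 0.96}, {'xyz': [0.4333, 0.6102, -0.0047], 'confidence': 0.84}]
```

View pics/c11.png

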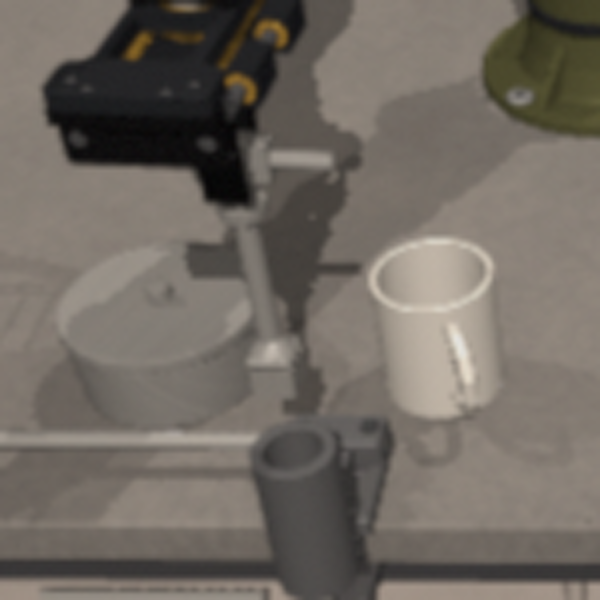

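move_arm(
  plan=[
    [2,-0.8,0,0,0,-8,0],
    [5,-1.9,0,0,0,-16,0],
    [9,-3.4,0,0,0,-24,0],
    [13,-4.9,0,0,0,-32,0],
    [17.2,-6.5,0,0,0,-40,0],
  ],
)

```text
time_s: 22.65
position: [0.5342, 0.0407, 0.2993]
eef_rot: [0.447, 0.895, -0.0, -0.0]
ft_force: [1.1, -0.1, -4.0]
width: 0.157
```

```bash
python3 - <<'E'
from h import *
s,m=st()
t=np.array([.4527,.3031,.3]);print(m.T@(t-s['position'])*100)
E
```

```text
t 22.65 p [0.5342 0.0407 0.2993] z [-1.1e-03 -5.0e-04 -1.0e+00] yawY 36.92 F [ 1.1  -0.13 -4.01] T [-0.003 -0.129  0.032] w 0.157 q [-0.71  0.05  0.61  1.67 -0.03  1.43  0.55]
[25.87422393  9.24265884 -0.07501259]
```

move_arm(
  plan=[
    [4.5,1.6,0,0,0,-8,0],
    [9,3.2,0,0,0,-16,0],
    [13,4.7,0,0,0,-24,0],
    [17.5,6.2,0,0,0,-32,0],
    [21.5,7.7,0,0,0,-40,0],
  ],
)

```text
time_s: 23.15
position: [0.4672, 0.2601, 0.2993]
eef_rot: [0.113, 0.994, -0.0, -0.001]
ft_force: [0.9, 0.3, -2.5]
width: 0.155
```

```bash
python3 - <<'E'
from h import *
s,m=st()
t=np.array([.4527,.3031,.3]);print(m.T@(t-s['position'])*100)
E
```

```text
t 23.15 p [0.4672 0.2601 0.2993] z [-1.5e-03 -3.0e-04 -1.0e+00] yawY 77.03 F [ 0.9   0.28 -2.54] T [ 0.027 -0.038 -0.017] w 0.155 q [-0.93  0.05  0.39  1.67 -0.02  1.43  0.81]
[ 2.37576546  3.86626491 -0.07231886]
```

move_arm(
  plan=[
    [1,1.6,0,0,0,-7,0],
    [2,3.2,0,0,0,-14,0],
    [2.4,3.9,0,0,0,-19.6,0],
    [2.4,3.9,0,0,0,-19.6,0],
  ],
)

```text
time_s: 23.55
position: [0.4532, 0.303, 0.2989]
eef_rot: [-0.056, 0.998, -0.0, -0.001]
ft_force: [0.5, -0.1, -2.7]
width: 0.156
```

```bash
python3 - <<'E'
from h import *
get_image('wrist');get_image('wrist');get_image('wrist')
s,m=st()
t=np.array([.4527,.3031,.3]);print(m.T@(t-s['position'])*100)
c=calibration('wrist');im=get_image('wrist');cv2.imwrite('pics/w9.png',im[:,:,::-1])
cs=calibration('scene');ims=get_image('scene');print(finder.mark_of('scene','key')[:3])
cv2.imwrite('pics/c12.png',cv2.resize(ims[140:270,320:470,::-1],None,fx=4,fy=4,interpolation=cv2.INTER_CUBIC));st()
E
```

```text
t 23.7 p [0.4548 0.3005 0.2997] z [-5.0e-04 -1.2e-03 -1.0e+00] yawY 96.06 F [-0.29 -0.07 -3.05] T [ 0.027 -0.052 -0.006] w 0.161 q [-0.96  0.07  0.35  1.65 -0.02  1.43  1.07]
[ 0.17762878  0.28021481 -0.03418645]
[{'xyz': [0.4548, 0.298, 0.1402], 'confidence': 0.72}, {'xyz': [0.4815, 0.3014, 0.0013], 'confidence': 0.72}, {'xyz': [0.4309, 0.6119, -0.0034], 'confidence': 0.62}]
t 23.85 p [0.4549 0.3007 0.3002] z [ 0.e+00 -2.e-04 -1.e+00] yawY 96.11 F [ 0.06 -0.35 -3.64] T [-0.017 -0.016 -0.016] w 0.154 q [-0.96  0.07  0.35  1.64 -0.02  1.43  1.07]
```

View pics/w9.png

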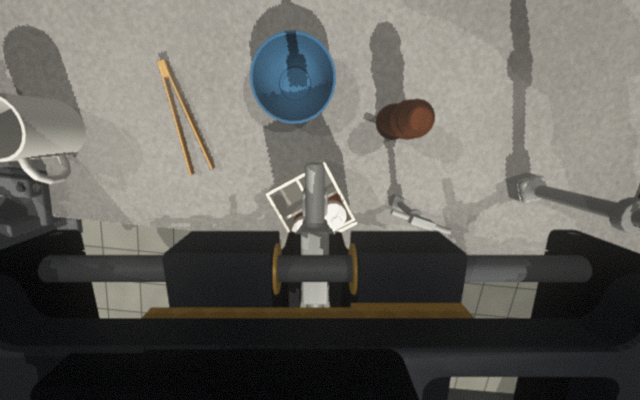

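View pics/c12.png

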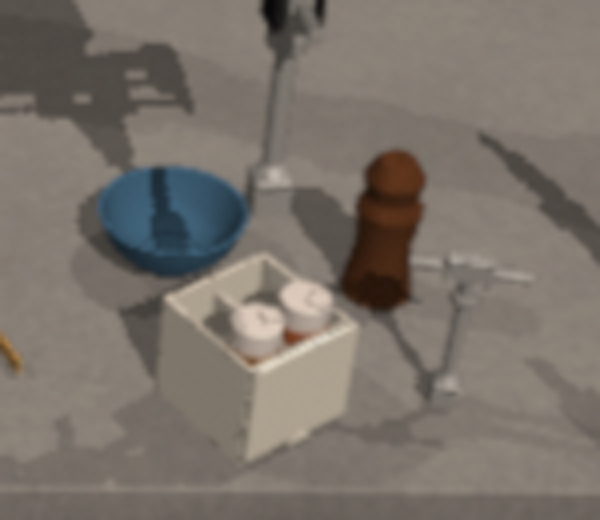

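move_arm(
  plan=[
    [0.2,0.25,0,0,0,0,0],
    [0.2,0.25,2.5,0,0,0,0],
    [0.2,0.25,5,0,0,0,0],
    [0.2,0.25,5.5,0,0,0,0],
    [0.2,0.25,5.5,0,0,0,0],
  ],
)

```text
time_s: 24.35
position: [0.4517, 0.3036, 0.2447]
eef_rot: [-0.054, 0.999, -0.001, -0.001]
ft_force: [0.8, -0.2, -3.4]
width: 0.155
```

```bash
python3 - <<'E'
from h import *
get_image('wrist');get_image('wrist')
s,m=st();ims=get_image('scene');cv2.imwrite('pics/c13.png',cv2.resize(ims[170:240,350:430,::-1],None,fx=8,fy=8,interpolation=cv2.INTER_CUBIC))
E
```

```text
t 24.45 p [0.4528 0.3043 0.2466] z [ 0.0015  0.0014 -1.    ] yawY 96.24 F [ 0.02  0.17 -3.34] T [ 0.055 -0.009  0.031] w 0.156 q [-0.96  0.1   0.35  1.73 -0.03  1.32  1.07]
```

View pics/c13.png

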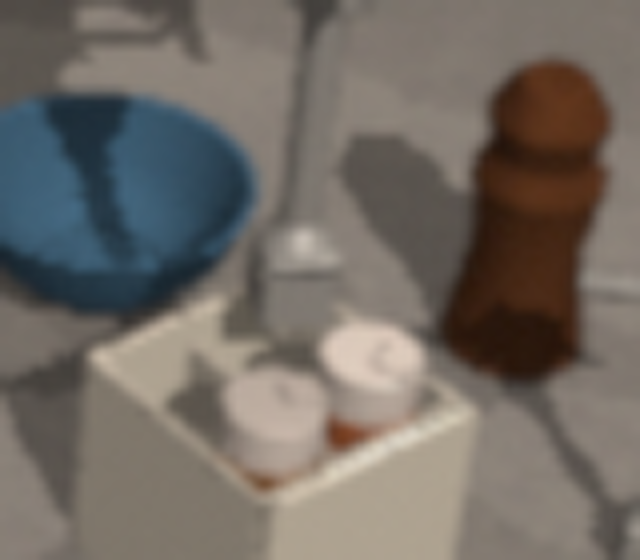

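Socket hangs over the back compartment at about (388,207), clear of both tube caps; lowering.

move_arm(
  plan=[
    [0,0,1,0,0,0,0],
    [0,0,2.5,0,0,0,0],
    [0,0,4.5,0,0,0,0],
    [0,0,6.5,0,0,0,0],
    [0,0,7.5,0,0,0,0],
  ],
)

```text
time_s: 25.0
position: [0.4509, 0.303, 0.1673]
eef_rot: [-0.055, 0.999, -0.001, -0.002]
ft_force: [-0.6, -0.8, -4.3]
width: 0.156
```

```bash
python3 - <<'E'
from h import *
get_image('wrist');get_image('wrist')
s,m=st()
E
```

```text
t 25.1 p [0.451  0.3031 0.168 ] z [-0.003  -0.0027 -1.    ] yawY 96.25 F [-0.05 -0.09 -3.21] T [0.032 0.009 0.034] w 0.161 q [-0.96  0.15  0.35  1.83 -0.06  1.17  1.09]
```

move_arm(
  plan=[
    [0,0,0.3,0,0,0,0],
    [0,0,0.6,0,0,0,0],
    [0,0,0.8,0,0,0,0],
    [0,0,1.0,0,0,0,0],
    [0,0,1.0,0,0,0,0],
  ],
)

```text
time_s: 25.6
position: [0.4522, 0.3039, 0.1603]
eef_rot: [-0.055, 0.999, 0.0, 0.0]
ft_force: [0.3, -0.7, -3.4]
width: 0.156
```

```bash
python3 - <<'E'
from h import *
av(3)
E
```

```text
t 25.75 p [0.4523 0.304  0.1604] z [ 3.e-04  3.e-04 -1.e+00] yawY 96.25 F [ 0.56 -0.5  -3.47] T [ 0.011 -0.007 -0.04 ] w 0.156 q [-0.96  0.16  0.35  1.84 -0.06  1.15  1.09]
avg F [ 0.15 -0.31 -3.27] T [ 0.035  0.016 -0.009] Tz each [-0.025  0.026  0.002 -0.04 ]
```

Just above the floor; a touch more.

move_arm(
  plan=[
    [0,0,0.05,0,0,0,0],
    [0,0,0.1,0,0,0,0],
    [0,0,0.1,0,0,0,0],
  ],
)

```text
time_s: 26.05
position: [0.4527, 0.3042, 0.1601]
eef_rot: [-0.054, 0.999, 0.0, 0.001]
ft_force: [-0.5, -0.6, 2.7]
width: 0.153
```

```bash
python3 - <<'E'
from h import *
av(3)
E
```

```text
t 26.2 p [0.4527 0.3042 0.1601] z [ 0.0012  0.001  -1.    ] yawY 96.25 F [ 0.35 -0.68  2.76] T [-0.117  0.133  0.032] w 0.155 q [-0.96  0.16  0.35  1.84 -0.06  1.15  1.09]
avg F [-0.13 -0.85  2.59] T [-0.122  0.151  0.022] Tz each [ 0.043  0.032 -0.019  0.032]
```

move_arm(
  plan=[
    [0,0,-0.06,0,0,0,0],
    [0,0,-0.06,0,0,0,30],
    [0,0,-0.06,0,0,0,50],
    [0,0,-0.06,0,0,0,60],
    [0,0,-0.06,0,0,0,60],
  ],
)

```text
time_s: 26.7
position: [0.4521, 0.3039, 0.1596]
eef_rot: [-0.055, 0.999, -0.0, -0.0]
ft_force: [0.7, -0.5, -0.0]
width: 0.431
```

move_arm(
  plan=[
    [0,0,0,0,0,0,60],
    [0,0,0,0,0,0,60],
    [0,0,0,0,0,0,60],
  ],
)

```text
time_s: 27.0
position: [0.4522, 0.3039, 0.1598]
eef_rot: [-0.055, 0.999, 0.0, 0.0]
ft_force: [-0.9, -0.8, 0.4]
width: 0.587
```

```bash
python3 - <<'E'
from h import *
av(2)
im=get_image('wrist');cv2.imwrite('pics/w10.png',im[:,:,::-1])
E
```

```text
t 27.1 p [0.4522 0.304  0.1598] z [ 1.e-04  1.e-04 -1.e+00] yawY 96.25 F [-1.23 -1.06 -0.14] T [0.017 0.031 0.06 ] w 0.594 q [-0.96  0.16  0.35  1.84 -0.06  1.15  1.09]
avg F [-0.52 -0.6  -0.18] T [0.003 0.022 0.005] Tz each [-0.033 -0.012  0.06 ]
```

View pics/w10.png

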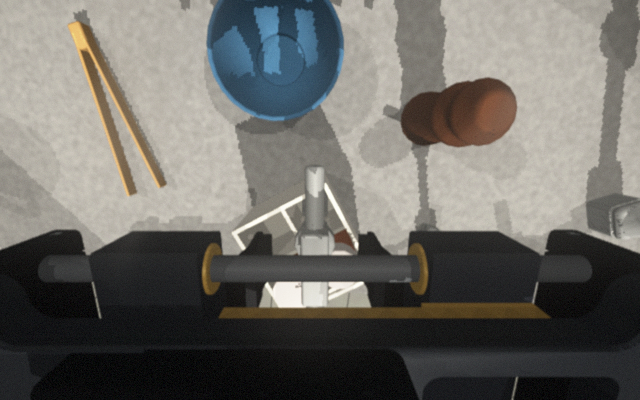

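The key stands free, its head at about (315,245) between the open fingers. Retreating straight up.

move_arm(
  plan=[
    [0,0,-1,0,0,0,60],
    [0,0,-3,0,0,0,60],
    [0,0,-6,0,0,0,60],
    [0,0,-10,0,0,0,60],
    [0,0,-14,0,0,0,60],
  ],
)

```text
time_s: 27.65
position: [0.452, 0.3036, 0.3019]
eef_rot: [-0.054, 0.999, 0.0, 0.0]
ft_force: [1.1, -0.0, -0.6]
width: 0.595
```

move_arm(
  plan=[
    [4,0,0,0,0,0,60],
    [4,0,0,0,0,0,60],
    [4,0,0,0,0,0,60],
    [4,0,0,0,0,0,60],
    [4,0,0,0,0,0,60],
  ],
)

```text
time_s: 28.15
position: [0.413, 0.2992, 0.2995]
eef_rot: [-0.054, 0.999, -0.0, -0.0]
ft_force: [0.1, -0.1, -0.9]
width: 0.599
```

```bash
python3 - <<'E'
from h import *
av(2)
for n in('scene','top'):
  im=get_image(n);cv2.imwrite(f'pics/{n}9.png',im[:,:,::-1])
  for q in('key','key_head','organizer'): print(n,q,[(d['xyz'],d['confidence']) for d in finder.mark_of(n,q)])
im=cv2.imread('pics/scene9.png');cv2.imwrite('pics/c14.png',cv2.resize(im[140:270,180:460],None,fx=2.8,fy=2.8,interpolation=cv2.INTER_CUBIC))
E
```

```text
t 28.25 p [0.4129 0.2993 0.2994] z [-3.e-04 -9.e-04 -1.e+00] yawY 96.2 F [-0.05 -0.88  0.31] T [ 0.015 -0.023 -0.029] w 0.596 q [-1.   -0.01  0.32  1.72  0.    1.43  1.  ]
avg F [ 0.14 -0.17 -0.2 ] T [ 0.014 -0.013  0.013] Tz each [ 0.02   0.048 -0.029]
scene key [([0.4333, 0.6103, -0.0008], 0.93), ([0.4521, 0.3058, 0.1538], 0.6), ([0.4772, 0.4288, 0.0017], 0.56)]
scene key_head [([0.4305, 0.6077, 0.2069], 0.9), ([0.449, 0.3058, 0.1552], 0.57), ([0.4751, 0.4315, 0.1085], 0.53)]
scene organizer [([0.4811, 0.2944, 0.0012], 0.72)]
top key [([0.4302, 0.6091, -0.0018], 0.79)]
top key_head [([0.4313, 0.6145, 0.2048], 0.76)]
top organizer []
```

View pics/c14.png

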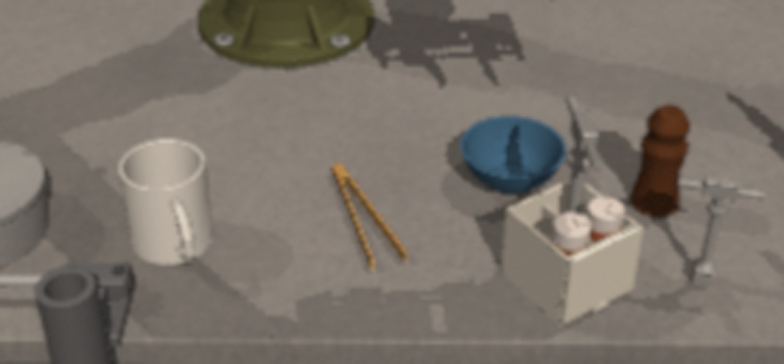

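View pics/top9.png

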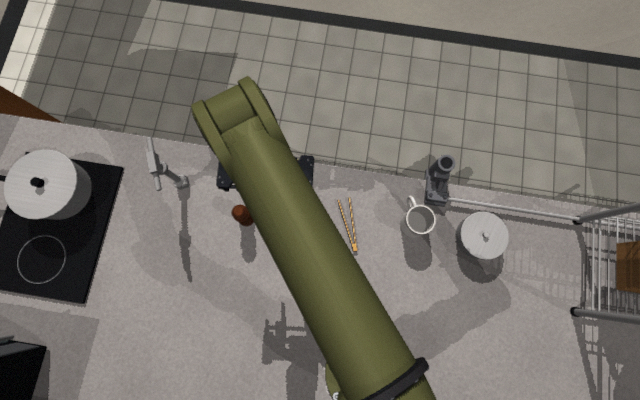

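The key stands upright in its original compartment, with its head at scene pixel (388,193). Everything else is where it was and the robot is clear. Handing in.

```bash
python3 - <<'E'
from h import *
print(ctrl.close_job())
E
```

```text
the job is handed in; nothing more can be done
None
```

I tightened the nut to about 0.32 N·m and stood the key back upright in its own compartment; the job was handed in at about 28.5 s.

- **Key:** I took the middle-sized key from the organizer, choosing it over the small one at scene pixel (433,215) and the large one at (505,190).
- **Seating:** The socket first caught on the nut's corners. After turning it about 8° clockwise and easing it sideways, it went down over the nut. The TCP stopped at 0.1761 m, which puts the socket's mouth on the bore floor. The push on the way down stayed under about 9 N.
- **Tightening:** Drag held at about 0.1 N·m, then rose to 0.24 and 0.30. The last reading, averaged over nine samples, was 0.316 N·m, and no single reading went above 0.35. I then turned the key back until the torque read zero before drawing it out.
- **Return:** I lowered the key until the compartment floor pushed back, then let go and backed off.

**Last checks:** The scene camera shows the key upright in the same compartment, head at about (0.449, 0.306, 0.155) m, within about 5 mm of where it was taken from. In the same view the spice tubes, mug, tong, mill and bowl look undisturbed. The wrist force was near zero with the gripper clear.

**What didn't agree or couldn't be checked:**
- In the last top view the arm hid the organizer, so the final position rests on the scene camera alone.
- The scene camera put the key's origin at 0.154 m, which is the head's height and clearly wrong.
- The wrist camera's calibration was about 3 mm off to one side. I corrected for that by comparing with the other cameras.

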